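Load the bench shaker and set its speed wheels

TASK

Lay every capped soil-extract bottle that stands in the grey tray on its side in a cradle of the shaker, one to a cradle, centred along it and let go (any cradle, cap at either end). Roll the control box's three thumbwheels by their edges so that the windows read 175 strokes a minute from left to right, each digit centred in its window. When all bottles are in and the windows read 175, press the green start button fully; leave the flask, the blue tin and the small amber bottle where they stand.

Things in the scene. Friction and masses are not known exactly. Their poses are not given: they have to be found in the camera images.
- bottle_a_mid (a point): Stock bottle with a white screw cap and pale soil extract, 104 mm tall with cap; body 48 mm in diameter, shoulder and cap narrower; about 0.12 kg. This point lies on its axis 49 mm above the underside; z runs from the underside to the cap. It starts upright in the grey tray. May be absent.
- bottle_b_mid (a point): Stock bottle with a white screw cap and pale soil extract, 104 mm tall with cap; body 48 mm in diameter, shoulder and cap narrower; about 0.12 kg. This point lies on its axis 49 mm above the underside; z runs from the underside to the cap. It starts upright in the grey tray. May be absent.
- bottle_c_mid (a point): Stock bottle with a white screw cap and pale soil extract, 104 mm tall with cap; body 48 mm in diameter, shoulder and cap narrower; about 0.12 kg. This point lies on its axis 49 mm above the underside; z runs from the underside to the cap. It starts upright in the grey tray. May be absent.
- bottle_d_mid (a point): Stock bottle with a white screw cap and pale soil extract, 104 mm tall with cap; body 48 mm in diameter, shoulder and cap narrower; about 0.12 kg. This point lies on its axis 49 mm above the underside; z runs from the underside to the cap. It starts upright in the grey tray. May be absent.
- tray: Shallow grey plastic tray, fixed, 190 (x) x 290 (y) mm, rim 22 mm high and 4 mm thick, inner floor 7.5 mm above z = 0; origin at the centre of its underside.
- shaker: Grey bench shaker, fixed, 225 (x) x 300 (y) mm, deck top 50 mm above z = 0; origin at the centre of its underside, x away from the robot, y to the left. Four open V cradles along y, two by two, 100 mm apart in x and 150 mm apart in y between middles; each 80 mm long, 48 mm wide, blue lining at 45 degrees. They reach only to 16 mm below the axis of a lying bottle, so that its sides stand free for the fingers. A steel rail 14 mm high runs round the edge of the deck.
- cradle0 (a point): Where the middle of a bottle lying in cradle 0 (near right) comes to be: on the bottle's axis, 88 mm above z = 0, half-way along the cradle. Its x axis runs across the cradle, y along it, z up.
- cradle1 (a point): Where the middle of a bottle lying in cradle 1 (far right) comes to be: on the bottle's axis, 88 mm above z = 0, half-way along the cradle. Its x axis runs across the cradle, y along it, z up.
- cradle2 (a point): Where the middle of a bottle lying in cradle 2 (near left) comes to be: on the bottle's axis, 88 mm above z = 0, half-way along the cradle. Its x axis runs across the cradle, y along it, z up.
- cradle3 (a point): Where the middle of a bottle lying in cradle 3 (far left) comes to be: on the bottle's axis, 88 mm above z = 0, half-way along the cradle. Its x axis runs across the cradle, y along it, z up.
- control_box: White control box, fixed, 170 (x) x 180 (y) mm, top panel 60 mm above the bench; origin at the centre of its underside, x away from the robot, y to the left.
- wheel_hundreds_top (a point): Highest point of the left (hundreds) wheel's knurled rim, in the middle of its width, 69.5 mm above z = 0. It does not turn with the wheel; the axle lies 34 mm below it. The wheels are 52 mm apart.
- wheel_tens_top (a point): Highest point of the middle (tens) wheel's knurled rim, in the middle of its width, 69.5 mm above z = 0. It does not turn with the wheel; the axle lies 34 mm below it. The wheels are 52 mm apart.
- wheel_units_top (a point): Highest point of the right (units) wheel's knurled rim, in the middle of its width, 69.5 mm above z = 0. It does not turn with the wheel; the axle lies 34 mm below it. The wheels are 52 mm apart.
- wheel_hundreds (a joint): Left thumbwheel of the control box: knurled grey rim 68 mm in diameter and 14 mm wide, axle level along the box's y, standing 9.5 mm out of the top panel (60 mm over the bench); a white digit drum fixed to it at its right shows the digit in the window. Joint value is 0.6283 rad x digit (0 to 9, stops just past 0 and 9); it grows when the top of the rim is rolled away from the robot (box +x). No detents; slight friction (about 1 N at the rim), stays where left.
- wheel_tens (a joint): Middle thumbwheel of the control box: knurled grey rim 68 mm in diameter and 14 mm wide, axle level along the box's y, standing 9.5 mm out of the top panel (60 mm over the bench); a white digit drum fixed to it at its right shows the digit in the window. Joint value is 0.6283 rad x digit (0 to 9, stops just past 0 and 9); it grows when the top of the rim is rolled away from the robot (box +x). No detents; slight friction (about 1 N at the rim), stays where left.
- wheel_units (a joint): Right thumbwheel of the control box: knurled grey rim 68 mm in diameter and 14 mm wide, axle level along the box's y, standing 9.5 mm out of the top panel (60 mm over the bench); a white digit drum fixed to it at its right shows the digit in the window. Joint value is 0.6283 rad x digit (0 to 9, stops just past 0 and 9); it grows when the top of the rim is rolled away from the robot (box +x). No detents; slight friction (about 1 N at the rim), stays where left.
- start_top (a point): Middle of the top face of the green start button, 28 mm in diameter, on the far half of the control box; pressed straight down, springs back.
- start (a joint): Travel of the start button, 0 out to 0.006 m fully pressed; full travel takes 5 N.
- flask: Flask with pale lid and soil suspension, 57 mm in diameter, 97 mm high, bystander; origin at the centre of its underside.
- tin: Round blue tin, 70 mm in diameter, 34 mm high, bystander; origin at the centre of its underside.
- amber: Small amber bottle, 32 mm in diameter, 53 mm high, bystander; origin at the centre of its underside.
Not all that is in view belongs to the job. What is shaped like the part that bears bottle_a_mid but purple is not meant.

How it is judged:
By the outcome, as a careful person would: the job done as asked, in the order asked, and still so for the second after the job is handed in, with the robot touching nothing.
Of bottle_a, bottle_b, bottle_c, bottle_d only 3 to 4 are there at a start; the rules pass over those that are not, and their reading is None.
At some moment in a run one of bottle_a, bottle_b, bottle_c, bottle_d may be knocked a few centimetres aside while the robot is not near it.
It also fails if it takes over 210 s, if anything falls off the work surface, if the arm or the gripper's body presses on something with over 40 N, if the wrist force passes 120 N, or if a joint passes its speed limit or range.

ROBOT

A 6-joint arm with a two-finger parallel gripper is mounted at the origin on a cart in front of the work surface, level with it; the furniture and walls round the work are solid. World frame = base frame: x ahead of the robot, y to its left, z up, the work surface at z = 0. Lengths are in m, angles in rad, forces in N, time in s.
With the tool pointing down it reaches from about 0.4 to 0.925 m from the base axis. Payload 3.4 kg.
Tool frame: the origin (TCP) lies where the fingers leave the gripper's body, on its centre line; the fingertips stand 73 mm ahead of it and the grasp point (between the pads) lies 54 mm ahead of it; z points along the fingers, y is the line along which they close (so a half turn about z gives the same grasp; the last joint's range is limited). The gripper opens to 85 mm and grips with 20 to 120 N. Pads are 22 mm wide; open, the fingers measure 114 mm over their backs; the gripper's body (76 mm by 85 mm) begins 54 mm behind the grasp point. The pads swing forward as they close: fully open they stand 13 mm farther back than shut.
Start: joints at [-1.226, 0.307, 1.506, -0, 1.328, -0.073], TCP at [0.234, -0.525, 0.304] pointing down, gripper open.
Joint ranges: [-3.12, 3.12], [-1.05, 2.28], [0.14, 2.33], [-1.42, 4.57], [0.1, 2.73], [-2.68, 2.68]. Speed limits (rad/s): [2.57, 2.57, 3.14, 3.14, 3.14, 3.14].

INTERFACE

Orientations are given as a unit quaternion [x, y, z, w].
In Python, from cell import status, imaging, bot gives the robot as it stands.
- The arm moves only by the shell command python3 -m creep 'ROWS'. ROWS is JSON, a list of rows, each an object of numbers: "dx", "dy", "dz": the shift along the tool's x, y, z in mm; "turn": the turn about the tool's z in degrees; "gripper": the opening in per cent of the stroke, from 0 (shut) to 100 (fully open). In form: [{"dx": .., "dy": .., "dz": .., "turn": .., "gripper": ..}, ...]. A call has 1 to 20 rows; each row is the pose to reach, as a shift and turn from the pose commanded when the call began, along the tool's axes at that moment; what a row does not reach only later rows make up. A row lasts 1/10 s, in which the tool goes at most 50 mm and 8.59 degrees, less where a joint would pass 70% of its speed; a pose out of reach is approached as far as the arm can. A call with a gripper value outside its range is refused whole. The fingers move at their own pace and stop on an object; the grip force is fixed at half the most. Time passes only in rows, so rows that repeat a pose let the fingers close. It gives the time, the measured TCP pose, the force, the opening and the grip force at its end, in the units of the state.
- status.get_state(): the state, without advancing time (a new reading comes with each control period).
- imaging.get_image(name): name is "scene" or "top" or "wrist"; returns a dict with "img" (480x640x3 uint8, blue, green, red), "fov_y" (degrees; the focal length in pixels is half the picture's height over the tangent of half this angle, whatever the lens; pixels are square), "cx", "cy" (the principal point, pixels), "dist_coeffs" ([k1, k2, p1, p2, k3] as OpenCV has them; the pictures are not rectified), "camera_from_world" (4x4, takes a point from world to camera coordinates). Camera axes: x right, y down, z forward; pixel columns grow to the right and rows downward; lengths in m; the calibration is good to about 2 mm. A picture is of the moment at which its call begins. There is no depth.
- bot.close_job(): hands the job in; it is judged then, once.
The state is a dict: "clock": time; "joint_positions": joint angles; "joint_velocities": joint speeds; "joint_efforts": joint torques, N m; "ee_pos": TCP position; "tool_rot": TCP orientation; "contact_force": force on the tool from outside, world axes, zero at the start; "torque": the same for the moment, N m; "finger_gap": opening from 0.0 (shut) to 1.0 (fully open); "gripper_force": force on a finger pad.
Only numpy, scipy, OpenCV 4.12 (cv2) and the standard library are available. Lean on these libraries where they do the work, as an engineer would, in place of code of your own. Each camera call takes 0.05 s, during which the arm holds its last target. There are 200 camera calls.

## Working session

There is one attempt and no reset: what is moved stays moved. The work goes in short steps, Python scripts to look and compute and a shell command to move; the robot and the scene stay as the last step left them, time stands still between calls to the robot, and variables do not carry over. Pictures are saved under pics/ and viewed, at most 14 in all, crops included, and the job is handed in when it is done.

```bash
mkdir -p pics; ls
cat > h.py <<'E'
import numpy as np, cv2
from cell import status, imaging
from scipy.spatial.transform import Rotation as R
def snap(n,save=None):
    d=imaging.get_image(n)
    if save: cv2.imwrite('pics/'+save+'.png',d['img'])
    return d
def K(d):
    f=240/np.tan(np.radians(d['fov_y'])/2)
    return np.array([[f,0,d['cx']],[0,f,d['cy']],[0,0,1]])
def ray(d,uv):
    n=cv2.undistortPoints(np.array([[uv]],float),K(d),np.array(d['dist_coeffs']))[0,0]
    T=np.array(d['camera_from_world']); 
    return -T[:3,:3].T@T[:3,3], T[:3,:3].T@np.array([n[0],n[1],1])
def onz(d,uv,z):
    o,v=ray(d,uv); return o+v*(z-o[2])/v[2]
def proj(d,P):
    T=np.array(d['camera_from_world'])
    return cv2.projectPoints(np.array(P,float).reshape(-1,1,3),cv2.Rodrigues(T[:3,:3])[0],T[:3,3],K(d),np.array(d['dist_coeffs']))[0][:,0]
def st():
    s=status.get_state(); np.set_printoptions(precision=4,suppress=True)
    r=R.from_quat(s['tool_rot']).as_matrix()
    return s,np.array(s['ee_pos']),r
E
python3 - <<'E'
from h import *
for n in('scene','top','wrist'):
    d=snap(n,n+'0'); T=np.array(d['camera_from_world']); print(n,d['fov_y'],-T[:3,:3].T@T[:3,3],T[2,:3])
s,p,r=st(); print(s['clock'],p,r,s['contact_force'])
E
```

```text
pics
scene 49.69979046575183 [0.05327258 0.54304386 1.05710092] [ 0.4084013  -0.46014703 -0.78833565]
top 54.99695999036657 [ 0.39063854 -0.02472383  1.26932803] [ 0.17223395 -0.00757449 -0.98502695]
wrist 70.565214402809 [ 0.30439954 -0.49258183  0.37297155] [-0.27637575 -0.12123369 -0.95337235]
0.15 [ 0.2337 -0.5249  0.3032] [[ 0.9136  0.4066 -0.0006]
 [ 0.4066 -0.9136  0.0015]
 [ 0.0001 -0.0016 -1.    ]] [ 0.1179 -0.1321 -0.907 ]
```

View pics/top0.png

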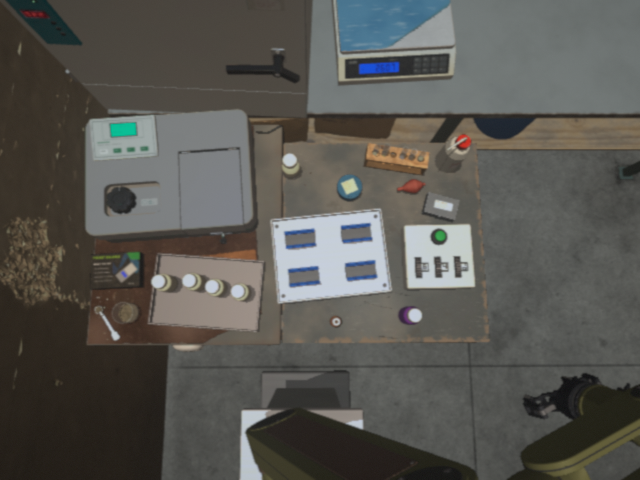

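View pics/scene0.png

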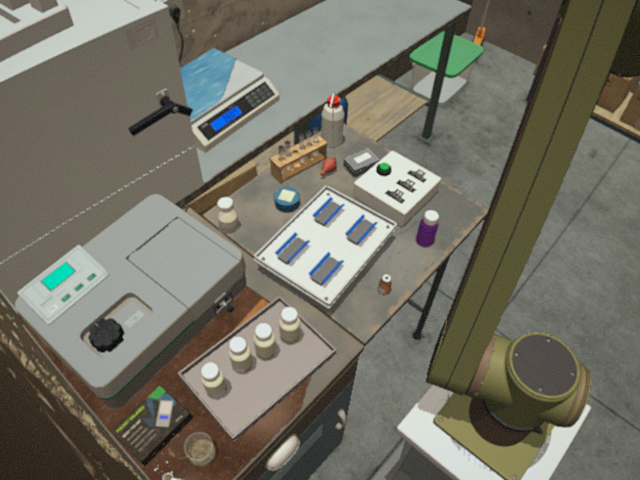

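The top view shows four white-capped bottles in the tray at about (160,283), (190,281), (213,287) and (240,292). The cradles are at (300,238), (356,233), (304,275) and (360,270), the control box is around (440,255) with its green button at (439,237), and the purple decoy is at (410,315). The scene view agrees with this.

```bash
cat > meas.py <<'E'
from h import *
def blobs(d,lo,hi,box,amin,close=0):
    hsv=cv2.cvtColor(d['img'],cv2.COLOR_BGR2HSV); m=cv2.inRange(hsv,lo,hi)
    mm=np.zeros_like(m); x0,y0,x1,y1=box; mm[y0:y1,x0:x1]=m[y0:y1,x0:x1]
    if close: mm=cv2.morphologyEx(mm,cv2.MORPH_CLOSE,np.ones((close,close)))
    n,l,s,c=cv2.connectedComponentsWithStats(mm)
    return [(c[i],s[i]) for i in range(1,n) if s[i,4]>=amin]
E
python3 - <<'E'
from meas import *
d=snap('top')
print('caps')
for c,s in blobs(d,(0,0,190),(180,60,255),(150,260,262,320),40): print(c,s, onz(d,c,.1115))
print('blue')
for c,s in blobs(d,(100,100,60),(130,255,255),(275,215,385,295),20,17): print(c,s, onz(d,c,.064))
for c,s in blobs(d,(45,100,40),(80,255,255),(405,220,470,290),20): print('btn',c,s, onz(d,c,.068))
for c,s in blobs(d,(0,0,0),(180,255,90),(408,240,470,285),20): print('dark',c,s, onz(d,c,.0695))
for c,s in blobs(d,(0,0,170),(180,40,255),(400,215,480,295),1000,9): print('box',c,s, onz(d,c,.06))
cv2.imwrite('pics/c1.png',cv2.resize(d['img'][205:335,140:480],None,fx=2.3,fy=2.3,interpolation=cv2.INTER_CUBIC))
E
```

```text
caps
[188.32110092 280.13761468] [183 275  12  12 109] [0.4803288  0.28415418 0.1115    ]
[157.67647059 281.06862745] [152 276  12  11 102] [0.47822608 0.36054246 0.1115    ]
[211.42727273 286.19090909] [206 281  12  12 110] [0.46506734 0.22588916 0.1115    ]
[237.16666667 290.80701754] [232 285  12  12 114] [0.45340584 0.1613833  0.1115    ]
blue
[356.02863436 232.64096916] [342 224  30  19 454] [ 0.60876818 -0.14268206  0.064     ]
[299.54680851 238.38510638] [285 229  30  19 470] [0.59363009 0.00740697 0.064     ]
[360.59453782 270.06092437] [346 261  31  19 476] [ 0.50905511 -0.1527874   0.064     ]
[303.5010352 276.1242236] [289 267  30  19 483] [ 0.49359923 -0.00315612  0.064     ]
btn [439.72826087 235.55434783] [435 231  11  10  92] [ 0.59970421 -0.3641379   0.068     ]
dark [438.30769231 241.43589744] [432 240  14   4  39] [ 0.5836842 -0.3591635  0.0695   ]
dark [437.02272727 261.68181818] [435 257   5  11  44] [ 0.52995055 -0.35312325  0.0695    ]
dark [456.91176471 266.70588235] [455 257   6  20  68] [ 0.51659479 -0.40463059  0.0695    ]
dark [417.63333333 266.95      ] [416 258   5  19  60] [ 0.5162425  -0.30163696  0.0695    ]
dark [437.97297297 272.78378378] [436 269   5   8  37] [ 0.5008196  -0.35417887  0.0695    ]
box [439.39845416 256.78971215] [ 405  225   69   63 3752] [ 0.54404996 -0.36266329  0.06      ]
```

View pics/c1.png

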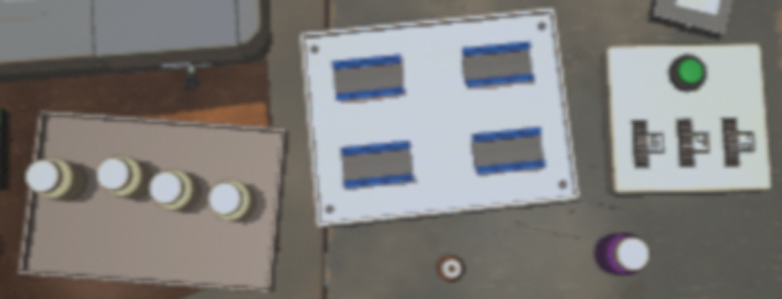

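The crop confirms the layout. The cradles come out 101 x 150 mm apart with a yaw of 5.8°, and the wheels are 103 mm apart for 104 mm given. First I hover over the tray with the tool's y axis along the shaker's x.

```bash
python3 -m creep '[{"dx":334,"dy":-97,"dz":0,"turn":-40},{"dx":334,"dy":-97,"dz":0,"turn":-40},{"dx":334,"dy":-97,"dz":0,"turn":-40},{"dx":334,"dy":-97,"dz":0,"turn":-40},{"dx":334,"dy":-97,"dz":0,"turn":-40},{"dx":334,"dy":-97,"dz":0,"turn":-40},{"dx":334,"dy":-97,"dz":0,"turn":-40},{"dx":479,"dy":-538,"dz":0,"turn":-72},{"dx":479,"dy":-538,"dz":0,"turn":-72},{"dx":479,"dy":-538,"dz":0,"turn":-72},{"dx":479,"dy":-538,"dz":0,"turn":-72},{"dx":479,"dy":-538,"dz":0,"turn":-72},{"dx":479,"dy":-538,"dz":0,"turn":-72},{"dx":479,"dy":-538,"dz":0,"turn":-72},{"dx":479,"dy":-538,"dz":0,"turn":-72},{"dx":479,"dy":-538,"dz":0,"turn":-72},{"dx":479,"dy":-538,"dz":0,"turn":-72},{"dx":479,"dy":-538,"dz":0,"turn":-72},{"dx":479,"dy":-538,"dz":0,"turn":-72},{"dx":479,"dy":-538,"dz":0,"turn":-72}]'
python3 - <<'E'
from meas import *
d=snap('wrist','w1'); s,p,r=st(); print(s['clock'],p,r,s['joint_positions'])
for c,sz in blobs(d,(0,0,190),(180,60,255),(0,0,640,480),300): print(c,sz, onz(d,c,.1115))
E
```

```text
0.25 [ 0.2337 -0.5251  0.3035] [[ 0.9136  0.4067 -0.0003]
 [ 0.4067 -0.9136  0.0009]
 [ 0.0001 -0.001  -1.    ]] [-1.2255  0.3072  1.507  -0.      1.3284 -0.0735]validation failed for argument at $[0]...
```

View pics/w1.png

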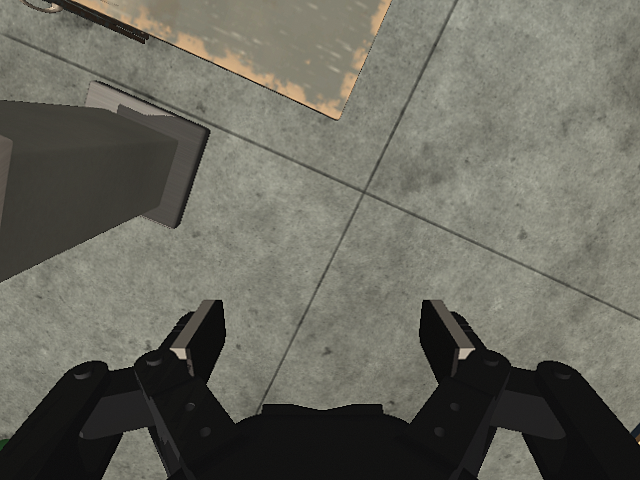

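The move was refused, most likely because a row needs the gripper field, so the wrist view shows only floor between the open fingers. I'll send it again with that field.

```bash
python3 -m creep '[{"dx":334,"dy":-97,"dz":0,"turn":-40,"gripper":100},{"dx":334,"dy":-97,"dz":0,"turn":-40,"gripper":100},{"dx":334,"dy":-97,"dz":0,"turn":-40,"gripper":100},{"dx":334,"dy":-97,"dz":0,"turn":-40,"gripper":100},{"dx":334,"dy":-97,"dz":0,"turn":-40,"gripper":100},{"dx":334,"dy":-97,"dz":0,"turn":-40,"gripper":100},{"dx":334,"dy":-97,"dz":0,"turn":-40,"gripper":100},{"dx":479,"dy":-538,"dz":0,"turn":-72,"gripper":100},{"dx":479,"dy":-538,"dz":0,"turn":-72,"gripper":100},{"dx":479,"dy":-538,"dz":0,"turn":-72,"gripper":100},{"dx":479,"dy":-538,"dz":0,"turn":-72,"gripper":100},{"dx":479,"dy":-538,"dz":0,"turn":-72,"gripper":100},{"dx":479,"dy":-538,"dz":0,"turn":-72,"gripper":100},{"dx":479,"dy":-538,"dz":0,"turn":-72,"gripper":100},{"dx":479,"dy":-538,"dz":0,"turn":-72,"gripper":100},{"dx":479,"dy":-538,"dz":0,"turn":-72,"gripper":100},{"dx":479,"dy":-538,"dz":0,"turn":-72,"gripper":100},{"dx":479,"dy":-538,"dz":0,"turn":-72,"gripper":100},{"dx":479,"dy":-538,"dz":0,"turn":-72,"gripper":100},{"dx":479,"dy":-538,"dz":0,"turn":-72,"gripper":100}]'
python3 - <<'E'
from meas import *
d=snap('wrist','w2'); s,p,r=st(); print(s['clock'],p,r,s['joint_positions'])
for c,sz in blobs(d,(0,0,190),(180,60,255),(0,0,640,480),300): print(c,sz, onz(d,c,.1115))
E
```

```text
clock: 2.25
ee_pos: [0.4528, 0.1596, 0.3038]
tool_rot: [0.67, 0.743, -0.0, 0.0]
contact_force: [-0.1, -0.5, -0.3]
finger_gap: 0.996
gripper_force: 0.0
2.3 [0.4529 0.1595 0.3038] [[-0.1024  0.9947 -0.0002]
 [ 0.9947  0.1024 -0.0006]
 [-0.0006 -0.0003 -1.    ]] [ 0.2509  0.1742  1.694  -0.0006  1.2737  0.1486]
[319.0175 119.7644] [  233     0   199   251 23279] [0.442  0.2446 0.1115]
[378.3058  69.7126] [ 356   45   46   50 1792] [0.4803 0.2829 0.1115]
[360.6603  88.6196] [346  52  49  54 418] [0.4695 0.2691 0.1115]
[347.227  149.6667] [ 326  128   44   45 1533] [0.4652 0.2255 0.1115]
[ 37.0739 213.5542] [   0  171   68  101 4062] [0.2187 0.1511 0.1115]
[323.5163 206.2255] [301 198  45  29 337] [0.4521 0.1805 0.1115]
[323.8659 219.011 ] [303 210  41  18 455] [0.4534 0.1702 0.1115]
[321.8608 235.8065] [304 225  38  24 589] [0.4533 0.1561 0.1115]
[476.2339 318.0936] [446 305  53  45 791] [0.5979 0.0939 0.1115]
[363.9904 362.1465] [ 291  306  142  118 8403] [0.5048 0.0381 0.1115]
[ 34.415  376.3244] [   0  350   82   45 1677] [ 0.1872 -0.0169  0.1115]
[632.1617 375.9838] [623 361  17  28 371] [0.7749 0.0428 0.1115]
[511.779  442.0708] [501 431  26  22 353] [ 0.6748 -0.0489  0.1115]
```

View pics/w2.png

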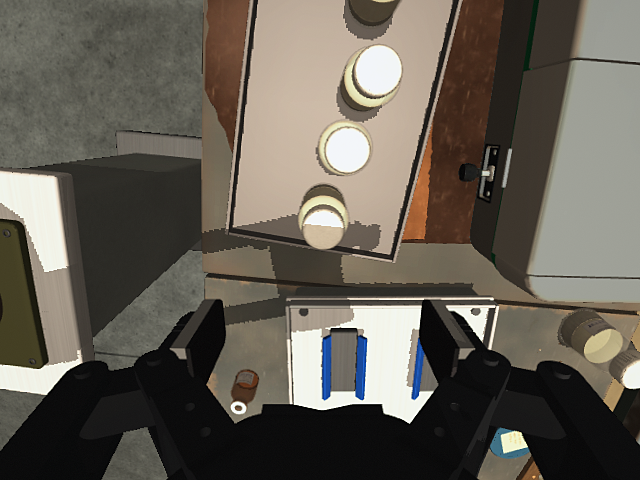

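The wrist view shows the three near caps at about (323,219), (347,150) and (378,70), and the positions agree with the top view to within 2 mm. I'll grasp the nearest bottle, lift it and carry it over the gap between the far cradles.

```bash
python3 -m creep '[{"dx":1,"dy":0,"dz":45,"turn":0,"gripper":100},{"dx":1,"dy":0,"dz":90,"turn":0,"gripper":100},{"dx":1,"dy":0,"dz":135,"turn":0,"gripper":100},{"dx":1,"dy":0,"dz":180,"turn":0,"gripper":100},{"dx":1,"dy":0,"dz":180,"turn":0,"gripper":100},{"dx":1,"dy":0,"dz":180,"turn":0,"gripper":40},{"dx":1,"dy":0,"dz":180,"turn":0,"gripper":40},{"dx":1,"dy":0,"dz":180,"turn":0,"gripper":40},{"dx":1,"dy":0,"dz":180,"turn":0,"gripper":40},{"dx":1,"dy":0,"dz":180,"turn":0,"gripper":40},{"dx":1,"dy":0,"dz":180,"turn":0,"gripper":40},{"dx":1,"dy":0,"dz":150,"turn":0,"gripper":40},{"dx":1,"dy":0,"dz":110,"turn":0,"gripper":40},{"dx":1,"dy":0,"dz":70,"turn":0,"gripper":40},{"dx":1,"dy":0,"dz":50,"turn":0,"gripper":40},{"dx":1,"dy":0,"dz":50,"turn":0,"gripper":40}]'
python3 -m creep '[{"dx":-40,"dy":20,"dz":0,"turn":0,"gripper":40},{"dx":-80,"dy":41,"dz":0,"turn":0,"gripper":40},{"dx":-120,"dy":62,"dz":0,"turn":0,"gripper":40},{"dx":-160,"dy":82,"dz":0,"turn":0,"gripper":40},{"dx":-200,"dy":103,"dz":0,"turn":0,"gripper":40},{"dx":-242,"dy":124,"dz":0,"turn":0,"gripper":40},{"dx":-242,"dy":124,"dz":0,"turn":0,"gripper":40},{"dx":-242,"dy":124,"dz":0,"turn":0,"gripper":40}]'
python3 - <<'E'
from meas import *
d=snap('wrist','w3'); s,p,r=st(); print(s['clock'],p,s['contact_force'])
for c,sz in blobs(d,(100,100,60),(130,255,255),(0,0,640,480),300): print(c,sz,onz(d,c,.064))
E
```

```text
clock: 3.9
ee_pos: [0.4546, 0.1626, 0.2588]
tool_rot: [0.669, 0.743, 0.005, 0.003]
contact_force: [1.0, -0.2, -0.6]
finger_gap: 0.529
gripper_force: 62.4
clock: 4.7
ee_pos: [0.6007, -0.0667, 0.2526]
tool_rot: [0.67, 0.742, -0.0, -0.001]
contact_force: [-0.7, 0.9, -0.8]
finger_gap: 0.53
gripper_force: 62.3
4.75 [ 0.6    -0.0656  0.2527] [-0.8477  0.4984 -0.9702]
[208.628  135.3468] [ 198   79   22  115 1309] [ 0.5097 -0.0002  0.064 ]
[295.2207 134.8307] [ 288   78   16  116 1559] [0.5733 0.0064 0.064 ]
[346.9981 134.6542] [ 340   78   16  116 1573] [0.611  0.0104 0.064 ]
[157.8066 135.8898] [ 144   80   29  114 1670] [ 0.4718 -0.0041  0.064 ]
[181.9718 311.0529] [171 277  23  73 850] [ 0.4868 -0.1493  0.064 ]
[223.9831 302.0633] [217 278  14  54 474] [ 0.5234 -0.1364  0.064 ]
```

View pics/w3.png

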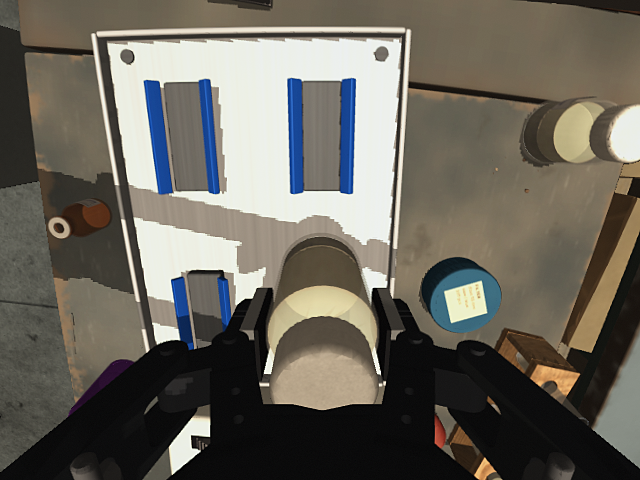

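The wrist view shows the bottle held at about (325,340) with its base over the gap, and the left cradles at (183,135) and (321,135), within 3 mm of the first fix. I'll lower it into the gap and tip it over the end of the far right cradle.

```bash
python3 -m creep '[{"dx":0,"dy":0,"dz":40,"turn":0,"gripper":40},{"dx":0,"dy":0,"dz":80,"turn":0,"gripper":40},{"dx":0,"dy":0,"dz":80,"turn":0,"gripper":40},{"dx":-11,"dy":0,"dz":80,"turn":0,"gripper":40},{"dx":-20,"dy":0,"dz":77,"turn":0,"gripper":40},{"dx":-30,"dy":0,"dz":74,"turn":0,"gripper":40},{"dx":-40,"dy":0,"dz":74,"turn":0,"gripper":40},{"dx":-50,"dy":0,"dz":75,"turn":0,"gripper":40},{"dx":-50,"dy":0,"dz":75,"turn":0,"gripper":40}]'
python3 - <<'E'
from meas import *
d=snap('scene'); s,p,r=st(); print(s['clock'],p,s['contact_force'])
cv2.imwrite('pics/s1.png',cv2.resize(d['img'][140:320,220:460],None,fx=2.5,fy=2.5))
E
```

```text
clock: 5.65
ee_pos: [0.6056, -0.1146, 0.1813]
tool_rot: [0.67, 0.743, 0.001, -0.001]
contact_force: [-3.3, 6.6, 3.8]
finger_gap: 0.532
gripper_force: 65.7
5.7 [ 0.6056 -0.1145  0.1814] [-2.8933  5.7419  3.3546]
```

View pics/s1.png

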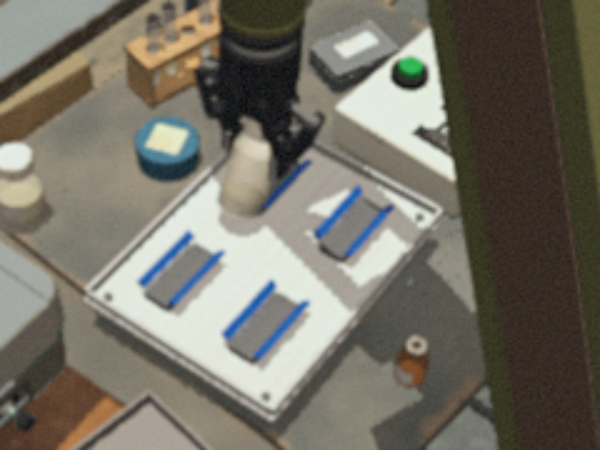

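The scene view shows the bottle leaning over the cradle end at about (245,175) with only about 7 N on the tool. The pivot works, so I finish the tilt and release.

```bash
python3 -m creep '[{"dx":-10,"dy":0,"dz":4,"turn":0,"gripper":40},{"dx":-19,"dy":0,"dz":9,"turn":0,"gripper":40},{"dx":-25,"dy":0,"dz":15,"turn":0,"gripper":40},{"dx":-30,"dy":0,"dz":21,"turn":0,"gripper":40},{"dx":-34,"dy":0,"dz":26,"turn":0,"gripper":40},{"dx":-38,"dy":0,"dz":30,"turn":0,"gripper":40},{"dx":-38,"dy":0,"dz":32,"turn":0,"gripper":40},{"dx":-38,"dy":0,"dz":32,"turn":0,"gripper":40}]'
python3 -m creep '[{"dx":0,"dy":0,"dz":0,"turn":0,"gripper":75},{"dx":0,"dy":0,"dz":0,"turn":0,"gripper":75},{"dx":0,"dy":0,"dz":0,"turn":0,"gripper":75},{"dx":0,"dy":0,"dz":0,"turn":0,"gripper":75},{"dx":0,"dy":0,"dz":-30,"turn":0,"gripper":75},{"dx":0,"dy":0,"dz":-70,"turn":0,"gripper":75},{"dx":-40,"dy":0,"dz":-110,"turn":0,"gripper":100},{"dx":-80,"dy":0,"dz":-150,"turn":0,"gripper":100},{"dx":-120,"dy":0,"dz":-150,"turn":0,"gripper":100},{"dx":-120,"dy":0,"dz":-150,"turn":0,"gripper":100}]'
python3 - <<'E'
from meas import *
d=snap('wrist','w4'); s,p,r=st(); print(s['clock'],p,s['contact_force'])
E
```

```text
clock: 6.5
ee_pos: [0.61, -0.155, 0.1505]
tool_rot: [0.669, 0.743, -0.0, 0.001]
contact_force: [-4.9, -1.3, 8.1]
finger_gap: 0.531
gripper_force: 65.6
clock: 7.5
ee_pos: [0.6245, -0.2791, 0.2999]
tool_rot: [0.671, 0.742, -0.0, 0.005]
contact_force: [-0.2, 0.2, 0.1]
finger_gap: 1.0
gripper_force: 0.0
7.55 [ 0.6234 -0.2759  0.298 ] [-0.7388  0.2582 -0.8315]
```

View pics/w4.png

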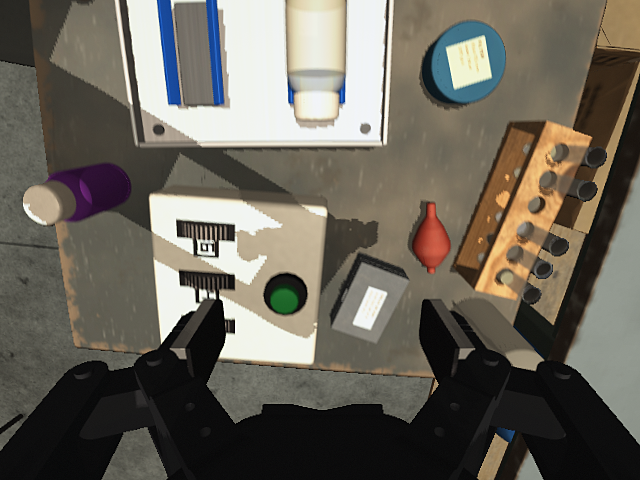

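The bottle lies in the far right cradle with its cap outwards, the cap end at about (316,121). I'll check how well it is centred and measure the wheels and button on the way.

Run:
```python
from meas import *
d=snap('wrist')
e=onz(d,(316,121),.088); c=np.array([.6075,-.1425]); y=np.array([-.101,.995]); x=np.array([.995,.101])
print('cap end along/across', (e[:2]-c)@y,(e[:2]-c)@x)
for uv in [(206,230),(207,281),(287,293)]: print(uv,onz(d,uv,.068))
for b in blobs(d,(100,100,60),(130,255,255),(120,0,390,140),50): print(b[0],b[1],onz(d,b[0],.064))
for c,sz in blobs(d,(45,100,40),(80,255,255),(200,200,400,350),100): print('btn',c,onz(d,c,.07))
```

```text
cap end along/across -0.04941954374570068 -0.001535977214959718
(206, 230) [ 0.51857095 -0.29660421  0.068     ]
(207, 281) [ 0.51930496 -0.34849779  0.068     ]
(287, 293) [ 0.59772037 -0.35341004  0.068     ]
[170.58117816  56.68821839] [ 159    3   24  108 1392] [ 0.48722136 -0.1522255   0.064     ]
[216.53596491  55.52631579] [ 208    2   18  109 1140] [ 0.52502337 -0.14818052  0.064     ]
[343.7706422   99.62385321] [339  85   8  25 109] [ 0.63209612 -0.17187029  0.064     ]
[292.13 100.03] [290  86   7  24 100] [ 0.5890778  -0.17656548  0.064     ]
btn [285.44879518 304.68373494] [ 0.59718844 -0.36530764  0.07      ]
```

The cap end sits about 5 mm inward of ideal, so I'll carry the later bottles 5 mm further and trim this one later. Next is bottle 2.

```bash
python3 -m creep '[{"dx":45,"dy":-10,"dz":0,"turn":0,"gripper":100},{"dx":90,"dy":-20,"dz":0,"turn":0,"gripper":100},{"dx":135,"dy":-30,"dz":0,"turn":0,"gripper":100},{"dx":180,"dy":-40,"dz":0,"turn":0,"gripper":100},{"dx":225,"dy":-50,"dz":0,"turn":0,"gripper":100},{"dx":270,"dy":-60,"dz":0,"turn":0,"gripper":100},{"dx":315,"dy":-70,"dz":0,"turn":0,"gripper":100},{"dx":360,"dy":-80,"dz":0,"turn":0,"gripper":100},{"dx":405,"dy":-90,"dz":0,"turn":0,"gripper":100},{"dx":450,"dy":-98,"dz":0,"turn":0,"gripper":100},{"dx":495,"dy":-106,"dz":0,"turn":0,"gripper":100},{"dx":515,"dy":-106,"dz":0,"turn":0,"gripper":100},{"dx":515,"dy":-106,"dz":0,"turn":0,"gripper":100},{"dx":515,"dy":-106,"dz":0,"turn":0,"gripper":100}]'
cat > caps.py <<'E'
from meas import *
d=snap('wrist'); s,p,r=st(); print(s['clock'],p,'yaw',np.degrees(np.arctan2(r[1,1],r[0,1])))
for c,sz in blobs(d,(0,0,150),(180,50,255),(230,0,460,300),700):
    if sz[2]<75 and sz[3]<75:
        q=onz(d,c,.1115); print(c,sz,q,'tool',(r.T@(q-p))[:2]*1e3)
E
python3 caps.py
```

```text
clock: 9.0
ee_pos: [0.4621, 0.2291, 0.2961]
tool_rot: [0.668, 0.744, -0.001, -0.0]
contact_force: [-0.6, 0.1, 0.4]
finger_gap: 1.001
gripper_force: 0.0
9.05 [0.4626 0.2284 0.2962] yaw 6.078126363858831
[326.1899 237.9089] [ 307  219   40   39 1185] [0.4656 0.2266 0.1115] tool [-1.955   3.1604]
[252.5721 273.5499] [ 230  251   51   44 1533] [0.4092 0.1897 0.1115] tool [-32.6568 -56.8044]
```

```bash
python3 -m creep '[{"dx":-2,"dy":3,"dz":45,"turn":0,"gripper":100},{"dx":-2,"dy":3,"dz":90,"turn":0,"gripper":100},{"dx":-2,"dy":3,"dz":135,"turn":0,"gripper":100},{"dx":-2,"dy":3,"dz":173,"turn":0,"gripper":100},{"dx":-2,"dy":3,"dz":173,"turn":0,"gripper":100},{"dx":-2,"dy":3,"dz":173,"turn":0,"gripper":40},{"dx":-2,"dy":3,"dz":173,"turn":0,"gripper":40},{"dx":-2,"dy":3,"dz":173,"turn":0,"gripper":40},{"dx":-2,"dy":3,"dz":173,"turn":0,"gripper":40},{"dx":-2,"dy":3,"dz":173,"turn":0,"gripper":40},{"dx":-2,"dy":3,"dz":173,"turn":0,"gripper":40},{"dx":-2,"dy":3,"dz":140,"turn":0,"gripper":40},{"dx":-2,"dy":3,"dz":100,"turn":0,"gripper":40},{"dx":-2,"dy":3,"dz":60,"turn":0,"gripper":40},{"dx":-2,"dy":3,"dz":45,"turn":0,"gripper":40}]'
python3 -m creep '[{"dx":-40,"dy":0,"dz":0,"turn":0,"gripper":40},{"dx":-80,"dy":0,"dz":0,"turn":0,"gripper":40},{"dx":-120,"dy":0,"dz":0,"turn":0,"gripper":40},{"dx":-160,"dy":0,"dz":0,"turn":0,"gripper":40},{"dx":-200,"dy":2,"dz":0,"turn":0,"gripper":40},{"dx":-240,"dy":3,"dz":0,"turn":0,"gripper":40},{"dx":-280,"dy":4,"dz":0,"turn":0,"gripper":40},{"dx":-307,"dy":4,"dz":0,"turn":0,"gripper":40},{"dx":-307,"dy":4,"dz":0,"turn":0,"gripper":40},{"dx":-307,"dy":4,"dz":0,"turn":0,"gripper":40},{"dx":-307,"dy":4,"dz":0,"turn":0,"gripper":40}]'
python3 - <<'E'
from meas import *
s,p,r=st()
C={0:(.509,-.1528),1:(.6080,-.1426),2:(.4925,-.0027),3:(.593,.0077)}
for k,g in (('near',(.5007,-.078)),('far',(.601,-.067))): print(k,(r.T@(np.array([*g,.1725])-p))*1e3)
print(p,s['contact_force'])
E
```

```text
clock: 10.55
ee_pos: [0.4688, 0.2277, 0.2577]
tool_rot: [0.669, 0.743, 0.004, 0.002]
contact_force: [0.9, 0.7, -0.6]
finger_gap: 0.536
gripper_force: 61.9
clock: 11.65
ee_pos: [0.5026, -0.0773, 0.2526]
tool_rot: [0.669, 0.743, 0.0, 0.0]
contact_force: [-0.3, -0.2, -0.8]
finger_gap: 0.536
gripper_force: 61.8
near [-0.5049 -2.0078 80.0787]
far [-0.0782 98.8926 80.1635]
[ 0.5026 -0.0773  0.2526] [-0.3293 -0.2359 -0.8364]
```

```bash
python3 -m creep '[{"dx":0,"dy":-2,"dz":40,"turn":0,"gripper":40},{"dx":0,"dy":-2,"dz":80,"turn":0,"gripper":40},{"dx":0,"dy":-2,"dz":80,"turn":0,"gripper":40},{"dx":-11,"dy":-2,"dz":80,"turn":0,"gripper":40},{"dx":-20,"dy":-2,"dz":77,"turn":0,"gripper":40},{"dx":-30,"dy":-2,"dz":74,"turn":0,"gripper":40},{"dx":-40,"dy":-2,"dz":74,"turn":0,"gripper":40},{"dx":-50,"dy":-2,"dz":75,"turn":0,"gripper":40},{"dx":-60,"dy":-2,"dz":79,"turn":0,"gripper":40},{"dx":-69,"dy":-2,"dz":84,"turn":0,"gripper":40},{"dx":-75,"dy":-2,"dz":90,"turn":0,"gripper":40},{"dx":-80,"dy":-2,"dz":96,"turn":0,"gripper":40},{"dx":-86,"dy":-2,"dz":101,"turn":0,"gripper":40},{"dx":-90,"dy":-2,"dz":105,"turn":0,"gripper":40},{"dx":-93,"dy":-2,"dz":107,"turn":0,"gripper":40},{"dx":-93,"dy":-2,"dz":107,"turn":0,"gripper":40}]'
python3 -m creep '[{"dx":0,"dy":0,"dz":0,"turn":0,"gripper":75},{"dx":0,"dy":0,"dz":0,"turn":0,"gripper":75},{"dx":0,"dy":0,"dz":0,"turn":0,"gripper":75},{"dx":0,"dy":0,"dz":0,"turn":0,"gripper":75},{"dx":0,"dy":0,"dz":-30,"turn":0,"gripper":75},{"dx":0,"dy":0,"dz":-70,"turn":0,"gripper":75},{"dx":0,"dy":0,"dz":-110,"turn":0,"gripper":100},{"dx":-40,"dy":30,"dz":-150,"turn":0,"gripper":100},{"dx":-80,"dy":60,"dz":-160,"turn":0,"gripper":100},{"dx":-90,"dy":60,"dz":-160,"turn":0,"gripper":100},{"dx":-90,"dy":60,"dz":-160,"turn":0,"gripper":100},{"dx":-90,"dy":60,"dz":-160,"turn":0,"gripper":100}]'
python3 - <<'E'
from meas import *
d=snap('wrist','w5'); s,p,r=st(); print(s['clock'],p)
t=snap('top'); print([(b[0],onz(t,b[0],.1115)) for b in blobs(t,(0,0,190),(180,60,255),(150,260,262,320),40)])
E
```

```text
clock: 13.25
ee_pos: [0.5108, -0.171, 0.147]
tool_rot: [0.669, 0.743, 0.001, 0.0]
contact_force: [-3.5, 4.6, 4.9]
finger_gap: 0.531
gripper_force: 60.5
clock: 14.45
ee_pos: [0.5792, -0.2539, 0.304]
tool_rot: [0.669, 0.743, -0.0, -0.001]
contact_force: [0.2, 0.6, -0.5]
finger_gap: 0.999
gripper_force: 0.0
14.5 [ 0.5787 -0.2532  0.3038]
[(array([157.7034, 281.0847]), array([0.4782, 0.3605, 0.1115])), (array([188.4103, 280.1197]), array([0.4804, 0.2839, 0.1115]))]
```

View pics/w5.png

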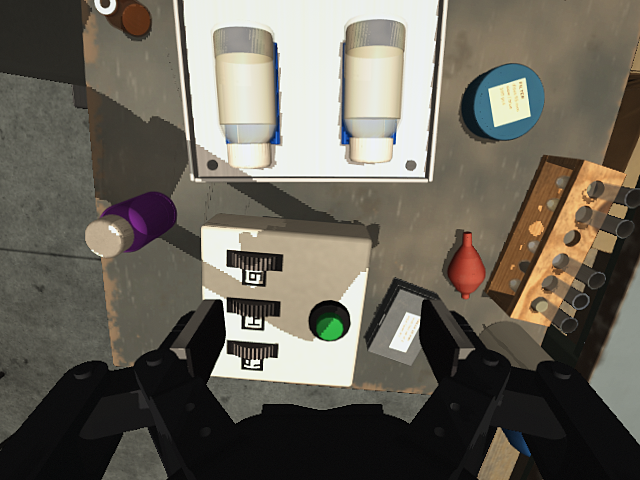

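Both right cradles are filled. The caps end at about (250,167) and (371,163) and the bases at about (243,27) and (376,20). The windows seem to show digits, upside down in this view. I'll work out the centring.

Run:
```python
from meas import *
d=snap('wrist')
T=np.array(d['camera_from_world']); o=-T[:3,:3].T@T[:3,3]; print('cam',o)
y=np.array([-.101,.995]); x=np.array([.995,.101])
for n,c,cap,bot,bl in (('c0',(.509,-.1528),(250,167),(243,26),(278,143)),('c1',(.608,-.1426),(371,163),(378,18),(345,145))):
    c=np.array(c)
    for nm,uv,z in (('cap',cap,.088),('bot',bot,.112),('blue end',bl,.072)):
        q=onz(d,uv,z)[:2]-c; print(n,nm,'along %.1f across %.1f'%(q@y*1e3,q@x*1e3))
print('rail far/near')
for uv in((198,179),(430,180)): print(onz(d,uv,.064))
cv2.imwrite('pics/w6.png',cv2.rotate(cv2.resize(d['img'][235:385,200:350],None,fx=4,fy=4,interpolation=cv2.INTER_CUBIC),cv2.ROTATE_90_COUNTERCLOCKWISE))
```

```text
cam [ 0.57030116 -0.17493191  0.37390059]
c0 cap along -57.2 across -1.3
c0 bot along 41.7 across 3.8
c0 blue end along -38.3 across 20.6
c1 cap along -53.7 across -0.3
c1 bot along 46.7 across -3.0
c1 blue end along -39.9 across -21.1
rail far/near
[ 0.46152194 -0.22834512  0.064     ]
[ 0.67275123 -0.2069848   0.064     ]
```

View pics/w6.png

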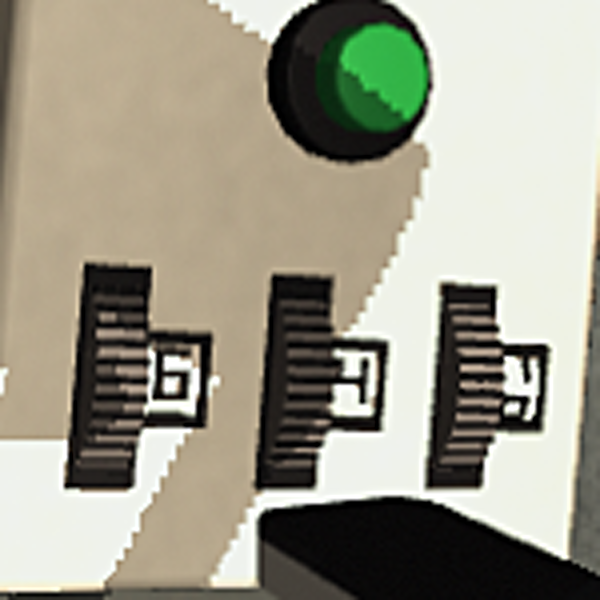

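Bottle 1 is centred to about 1 mm, and bottle 2 is about 5 mm too far out. The windows seem to read 6, 1 and 5 or 2; I'll look closer later. I'll nudge bottle 2 by 5 mm, then go to bottle 3.

```bash
python3 -m creep '[{"dx":45,"dy":-25,"dz":0,"turn":0,"gripper":85},{"dx":90,"dy":-50,"dz":0,"turn":0,"gripper":85},{"dx":107,"dy":-59,"dz":0,"turn":0,"gripper":85},{"dx":107,"dy":-59,"dz":40,"turn":0,"gripper":85},{"dx":107,"dy":-59,"dz":80,"turn":0,"gripper":85},{"dx":107,"dy":-59,"dz":120,"turn":0,"gripper":85},{"dx":107,"dy":-59,"dz":156,"turn":0,"gripper":85},{"dx":107,"dy":-59,"dz":156,"turn":0,"gripper":40},{"dx":107,"dy":-59,"dz":156,"turn":0,"gripper":40},{"dx":107,"dy":-59,"dz":156,"turn":0,"gripper":40},{"dx":107,"dy":-59,"dz":156,"turn":0,"gripper":40},{"dx":110,"dy":-59,"dz":156,"turn":0,"gripper":40},{"dx":112,"dy":-59,"dz":156,"turn":0,"gripper":40},{"dx":112,"dy":-59,"dz":156,"turn":0,"gripper":40},{"dx":112,"dy":-59,"dz":156,"turn":0,"gripper":75},{"dx":112,"dy":-59,"dz":156,"turn":0,"gripper":75},{"dx":112,"dy":-59,"dz":156,"turn":0,"gripper":75},{"dx":112,"dy":-59,"dz":120,"turn":0,"gripper":75},{"dx":112,"dy":-59,"dz":80,"turn":0,"gripper":100},{"dx":112,"dy":-59,"dz":40,"turn":0,"gripper":100}]'
python3 -m creep '[{"dx":40,"dy":0,"dz":-40,"turn":0,"gripper":100},{"dx":80,"dy":2,"dz":-40,"turn":0,"gripper":100},{"dx":120,"dy":4,"dz":-40,"turn":0,"gripper":100},{"dx":160,"dy":6,"dz":-40,"turn":0,"gripper":100},{"dx":200,"dy":8,"dz":-40,"turn":0,"gripper":100},{"dx":245,"dy":10,"dz":-40,"turn":0,"gripper":100},{"dx":290,"dy":12,"dz":-40,"turn":0,"gripper":100},{"dx":335,"dy":14,"dz":-40,"turn":0,"gripper":100},{"dx":380,"dy":15,"dz":-40,"turn":0,"gripper":100},{"dx":420,"dy":16,"dz":-40,"turn":0,"gripper":100},{"dx":433,"dy":16,"dz":-40,"turn":0,"gripper":100},{"dx":433,"dy":16,"dz":-40,"turn":0,"gripper":100},{"dx":433,"dy":16,"dz":-40,"turn":0,"gripper":100}]'
python3 caps.py
```

```text
clock: 16.6
ee_pos: [0.5093, -0.1486, 0.2659]
tool_rot: [0.669, 0.743, 0.0, -0.0]
contact_force: [1.1, 0.6, -0.1]
finger_gap: 1.0
gripper_force: 0.0
clock: 17.9
ee_pos: [0.4799, 0.2828, 0.3047]
tool_rot: [0.669, 0.743, -0.001, 0.0]
contact_force: [-0.1, -0.6, -0.2]
finger_gap: 1.0
gripper_force: 0.0
17.95 [0.48   0.2823 0.3047] yaw 5.960669778170202
[382.3748  19.2209] [ 355    0   51   44 1118] [0.5053 0.4386 0.1115] tool [153.0563  41.5184]
[357.5235 268.0094] [ 340  245   35   55 1064] [0.5131 0.254  0.1115] tool [-31.3888  30.0786]
[253.3082 279.1759] [ 230  250   55   50 1973] [0.4265 0.2345 0.1115] tool [-41.7798 -58.0376]
```

Run:
```python
from meas import *
d=snap('wrist','w7')
```

```text
(no output)
```

View pics/w7.png

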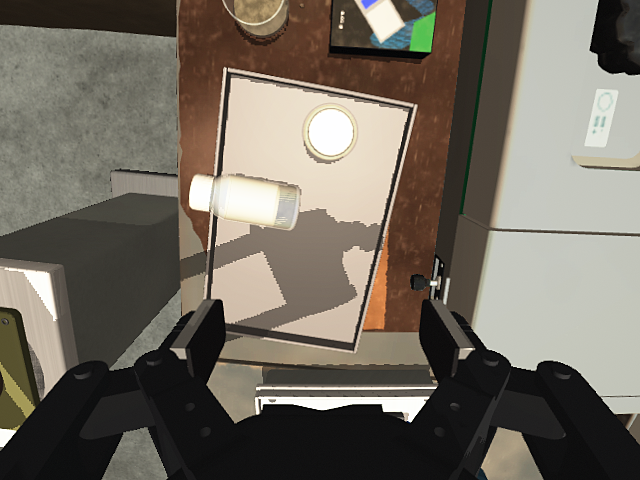

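The wrist view shows bottle 3 has been knocked over. Its cap, at about (195,190), lies over the near rim of the tray and its base is at about (298,208). The last bottle stands at (331,132). I'll work out the lying bottle's axis and a grasp from above.

Run:
```python
from meas import *
d=snap('wrist'); s,p,r=st(); print(s['clock'],p)
cap=onz(d,(192,190),.040); bot=onz(d,(297,208),.034)
a=cap-bot; L=np.linalg.norm(a[:2]); u=a[:2]/L
print('cap',cap,'bot',bot,'len',L,'axis angle',np.degrees(np.arctan2(u[1],u[0])))
# sides of body
for uv in ((250,176),(245,224),(300,183),(294,231)): print(uv,onz(d,uv,.033))
g=bot[:2]+u*.045; print('grip',g,'tool',(r.T@(np.array([*g,.09])-p))*1e3)
th=np.degrees(np.arctan2(r[1,0],r[0,0])); aa=np.degrees(np.arctan2(u[1],u[0])); print('turn so tool x // axis',th-aa,'tool x angle',th)
t=np.array([.478,.3605,.1115]); print('b4',onz(d,(331,131),.1115))
q=onz(d,(222,330),.022);print('rim',q,onz(d,(218,140),.022))
```

```text
18.05 [0.4802 0.282  0.3049]
cap [0.349  0.2902 0.04  ] bot [0.4547 0.2812 0.034 ] len 0.10603882684115015 axis angle 175.09226441020115
(250, 176) [0.405  0.3088 0.033 ]
(245, 224) [0.4019 0.2583 0.033 ]
(300, 183) [0.4555 0.3069 0.033 ]
(294, 231) [0.4535 0.256  0.033 ]
grip [0.4099 0.285 ] tool [ 10.3815 -69.5845 214.9375]
turn so tool x // axis -79.20040298513067 tool x angle 95.89186142507049
b4 [0.4789 0.3601 0.1115]
rim [0.3762 0.1197 0.022 ] [0.3691 0.3401 0.022 ]
```

The measured length is 106 mm and the width 50 mm, both of which fit. The axis points at 175°, so I turn -79°, grip 45 mm from the base and lift.

```bash
python3 -m creep '[{"dx":2,"dy":-14,"dz":0,"turn":-8,"gripper":100},{"dx":4,"dy":-28,"dz":0,"turn":-16,"gripper":100},{"dx":6,"dy":-42,"dz":0,"turn":-24,"gripper":100},{"dx":8,"dy":-56,"dz":0,"turn":-32,"gripper":100},{"dx":10,"dy":-70,"dz":0,"turn":-40,"gripper":100},{"dx":10,"dy":-70,"dz":0,"turn":-48,"gripper":100},{"dx":10,"dy":-70,"dz":0,"turn":-56,"gripper":100},{"dx":10,"dy":-70,"dz":0,"turn":-64,"gripper":100},{"dx":10,"dy":-70,"dz":0,"turn":-72,"gripper":100},{"dx":10,"dy":-70,"dz":0,"turn":-79,"gripper":100},{"dx":10,"dy":-70,"dz":40,"turn":-79,"gripper":100},{"dx":10,"dy":-70,"dz":80,"turn":-79,"gripper":100},{"dx":10,"dy":-70,"dz":120,"turn":-79,"gripper":100},{"dx":10,"dy":-70,"dz":120,"turn":-79,"gripper":100}]'
python3 - <<'E'
from meas import *
d=snap('wrist','w8'); s,p,r=st(); print(s['clock'],p,'x',np.degrees(np.arctan2(r[1,0],r[0,0])))
E
```

```text
clock: 19.45
ee_pos: [0.4065, 0.283, 0.1808]
tool_rot: [0.045, 0.999, -0.003, -0.005]
contact_force: [-0.6, 0.1, 0.2]
finger_gap: 0.997
gripper_force: 0.0
19.5 [0.408  0.2841 0.1832] x 174.89183021791314
```

View pics/w8.png

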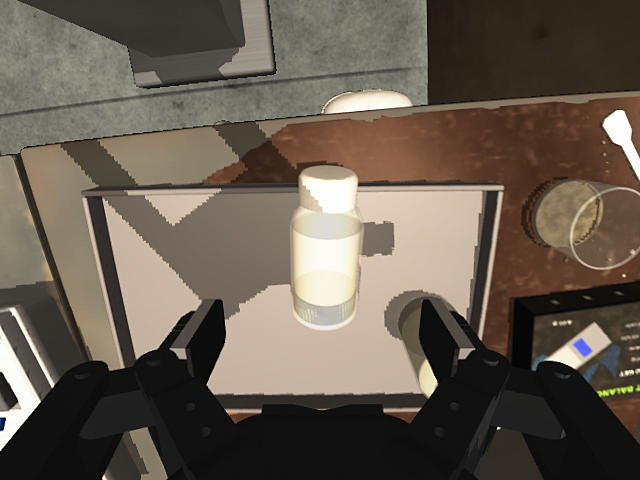

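The wrist view shows the lying bottle at columns 290 to 362, midway between the fingers, and the standing bottle clear at the lower right. I'll descend, grip and lift.

```bash
python3 -m creep '[{"dx":0,"dy":0,"dz":0,"turn":0,"gripper":85},{"dx":0,"dy":0,"dz":35,"turn":0,"gripper":85},{"dx":0,"dy":0,"dz":70,"turn":0,"gripper":85},{"dx":0,"dy":0,"dz":97,"turn":0,"gripper":85},{"dx":0,"dy":0,"dz":97,"turn":0,"gripper":85},{"dx":0,"dy":0,"dz":97,"turn":0,"gripper":40},{"dx":0,"dy":0,"dz":97,"turn":0,"gripper":40},{"dx":0,"dy":0,"dz":97,"turn":0,"gripper":40},{"dx":0,"dy":0,"dz":97,"turn":0,"gripper":40},{"dx":0,"dy":0,"dz":97,"turn":0,"gripper":40},{"dx":0,"dy":0,"dz":70,"turn":0,"gripper":40},{"dx":0,"dy":0,"dz":30,"turn":0,"gripper":40},{"dx":0,"dy":0,"dz":-10,"turn":0,"gripper":40},{"dx":0,"dy":0,"dz":-50,"turn":0,"gripper":40},{"dx":0,"dy":0,"dz":-50,"turn":0,"gripper":40},{"dx":0,"dy":0,"dz":-50,"turn":0,"gripper":40}]'
python3 - <<'E'
from meas import *
s,p,r=st(); th=np.degrees(np.arctan2(r[1,0],r[0,0])); print(p,th,'turn',th-95.8)
g=np.array([.593,.0077])-.004*np.array([-.101,.995]); print((r.T@(np.array([*g,.145])-p))*1e3)
E
```

```text
clock: 21.1
ee_pos: [0.4095, 0.2863, 0.2365]
tool_rot: [0.044, 0.999, 0.001, 0.002]
contact_force: [-0.3, 0.3, -2.1]
finger_gap: 0.53
gripper_force: 62.6
[0.4095 0.2863 0.2365] 175.00110304829045 turn 79.20110304829045
[-207.5212 -265.7061   91.5529]
```

```bash
python3 -m creep '[{"dx":-20,"dy":-26,"dz":0,"turn":8,"gripper":40},{"dx":-40,"dy":-52,"dz":0,"turn":16,"gripper":40},{"dx":-61,"dy":-78,"dz":0,"turn":24,"gripper":40},{"dx":-81,"dy":-104,"dz":0,"turn":32,"gripper":40},{"dx":-102,"dy":-130,"dz":0,"turn":40,"gripper":40},{"dx":-122,"dy":-156,"dz":0,"turn":48,"gripper":40},{"dx":-143,"dy":-182,"dz":0,"turn":56,"gripper":40},{"dx":-163,"dy":-208,"dz":0,"turn":64,"gripper":40},{"dx":-184,"dy":-235,"dz":0,"turn":72,"gripper":40},{"dx":-207,"dy":-266,"dz":0,"turn":79,"gripper":40},{"dx":-207,"dy":-266,"dz":0,"turn":79,"gripper":40},{"dx":-207,"dy":-266,"dz":0,"turn":79,"gripper":40},{"dx":-207,"dy":-266,"dz":0,"turn":79,"gripper":40}]'
python3 - <<'E'
from meas import *
d=snap('wrist','w9'); s,p,r=st(); th=np.degrees(np.arctan2(r[1,0],r[0,0])); print(p,th)
g=np.array([.593,.0077])-.004*np.array([-.101,.995]); print((r.T@(np.array([*g,.145])-p))*1e3)
E
```

```text
clock: 22.4
ee_pos: [0.5908, 0.0037, 0.2333]
tool_rot: [0.669, 0.743, -0.001, -0.002]
contact_force: [0.3, -0.3, -1.9]
finger_gap: 0.537
gripper_force: 62.6
[0.5909 0.004  0.2337] 96.0722553387025
[-0.6363  2.7441 88.73  ]
```

View pics/w9.png

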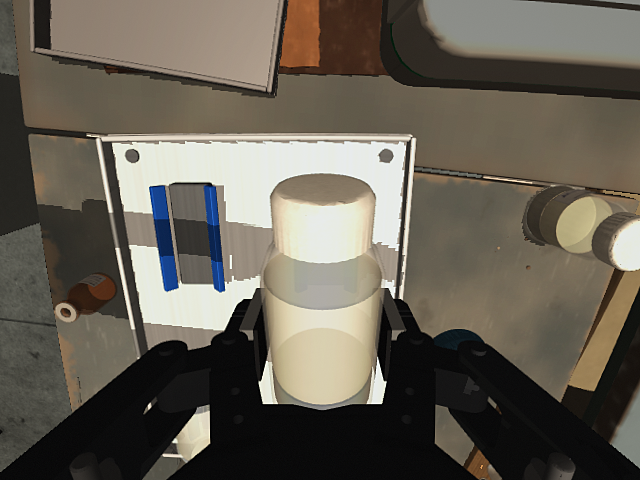

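The bottle hangs centred in the fingers with its cap towards +y, over the far left cradle. I'll lower it, release it and go back for the last bottle.

```bash
python3 -m creep '[{"dx":0,"dy":2,"dz":40,"turn":0,"gripper":40},{"dx":0,"dy":2,"dz":70,"turn":0,"gripper":40},{"dx":0,"dy":2,"dz":80,"turn":0,"gripper":40},{"dx":0,"dy":2,"dz":86,"turn":0,"gripper":40},{"dx":0,"dy":2,"dz":91,"turn":0,"gripper":40},{"dx":0,"dy":2,"dz":91,"turn":0,"gripper":40},{"dx":0,"dy":2,"dz":91,"turn":0,"gripper":40}]'
python3 -m creep '[{"dx":0,"dy":0,"dz":0,"turn":0,"gripper":75},{"dx":0,"dy":0,"dz":0,"turn":0,"gripper":75},{"dx":0,"dy":0,"dz":0,"turn":0,"gripper":75},{"dx":0,"dy":0,"dz":-35,"turn":0,"gripper":75},{"dx":0,"dy":0,"dz":-75,"turn":0,"gripper":75},{"dx":0,"dy":0,"dz":-120,"turn":0,"gripper":100},{"dx":40,"dy":-8,"dz":-155,"turn":0,"gripper":100},{"dx":80,"dy":-16,"dz":-155,"turn":0,"gripper":100},{"dx":125,"dy":-26,"dz":-155,"turn":0,"gripper":100},{"dx":170,"dy":-36,"dz":-155,"turn":0,"gripper":100},{"dx":215,"dy":-46,"dz":-155,"turn":0,"gripper":100},{"dx":260,"dy":-56,"dz":-155,"turn":0,"gripper":100},{"dx":305,"dy":-66,"dz":-155,"turn":0,"gripper":100},{"dx":345,"dy":-76,"dz":-155,"turn":0,"gripper":100},{"dx":366,"dy":-77,"dz":-155,"turn":0,"gripper":100},{"dx":366,"dy":-77,"dz":-155,"turn":0,"gripper":100},{"dx":366,"dy":-77,"dz":-155,"turn":0,"gripper":100}]'
sed -i 's/(230,0,460,300),700/(230,150,400,300),500/' caps.py; python3 caps.py
```

```text
clock: 23.15
ee_pos: [0.5932, 0.0043, 0.1458]
tool_rot: [0.669, 0.743, -0.0, -0.001]
contact_force: [-5.1, 1.5, 4.9]
finger_gap: 0.535
gripper_force: 63.5
clock: 24.85
ee_pos: [0.4795, 0.3594, 0.2989]
tool_rot: [0.669, 0.744, -0.0, 0.0]
contact_force: [-0.4, 0.1, -0.1]
finger_gap: 0.997
gripper_force: 0.0
24.9 [0.4797 0.3587 0.2989] yaw 6.003949653022676
[253.5106 282.5494] [ 230  257   56   43 1649] [0.4277 0.3109 0.1115] tool [-41.9384 -56.7649]
```

Run:
```python
from meas import *
d=snap('wrist'); s,p,r=st()
u,v=proj(d,[.4785,.3603,.1115])[0].astype(int); print(u,v)
cv2.imwrite('pics/w10.png',cv2.resize(d['img'][v-110:v+90,u-150:u+150],None,fx=2,fy=2))
```

```text
320 231
```

View pics/w10.png

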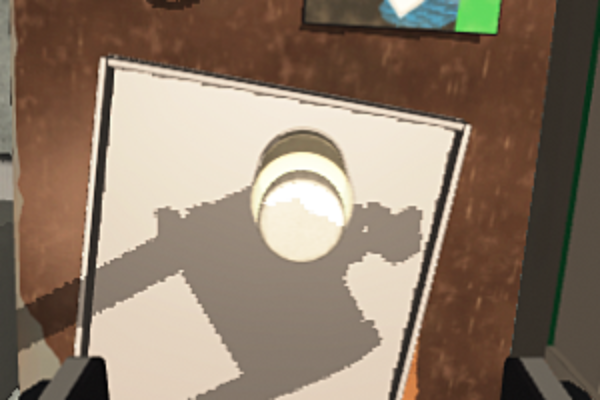

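The cap centre is at about (320,229) in the full frame, as predicted. I'll grasp it and carry it to the near gap.

```bash
python3 -m creep '[{"dx":1,"dy":0,"dz":45,"turn":0,"gripper":100},{"dx":1,"dy":0,"dz":90,"turn":0,"gripper":100},{"dx":1,"dy":0,"dz":135,"turn":0,"gripper":100},{"dx":1,"dy":0,"dz":175,"turn":0,"gripper":100},{"dx":1,"dy":0,"dz":175,"turn":0,"gripper":100},{"dx":1,"dy":0,"dz":175,"turn":0,"gripper":40},{"dx":1,"dy":0,"dz":175,"turn":0,"gripper":40},{"dx":1,"dy":0,"dz":175,"turn":0,"gripper":40},{"dx":1,"dy":0,"dz":175,"turn":0,"gripper":40},{"dx":1,"dy":0,"dz":175,"turn":0,"gripper":40},{"dx":1,"dy":0,"dz":175,"turn":0,"gripper":40},{"dx":1,"dy":0,"dz":140,"turn":0,"gripper":40},{"dx":1,"dy":0,"dz":100,"turn":0,"gripper":40},{"dx":1,"dy":0,"dz":60,"turn":0,"gripper":40},{"dx":1,"dy":0,"dz":45,"turn":0,"gripper":40}]'
python3 -m creep '[{"dx":-40,"dy":-2,"dz":0,"turn":0,"gripper":40},{"dx":-80,"dy":-4,"dz":0,"turn":0,"gripper":40},{"dx":-120,"dy":-6,"dz":0,"turn":0,"gripper":40},{"dx":-160,"dy":-8,"dz":0,"turn":0,"gripper":40},{"dx":-200,"dy":-10,"dz":0,"turn":0,"gripper":40},{"dx":-240,"dy":-12,"dz":0,"turn":0,"gripper":40},{"dx":-280,"dy":-14,"dz":0,"turn":0,"gripper":40},{"dx":-320,"dy":-16,"dz":0,"turn":0,"gripper":40},{"dx":-360,"dy":-18,"dz":0,"turn":0,"gripper":40},{"dx":-400,"dy":-20,"dz":0,"turn":0,"gripper":40},{"dx":-432,"dy":-23,"dz":0,"turn":0,"gripper":40},{"dx":-432,"dy":-23,"dz":0,"turn":0,"gripper":40},{"dx":-432,"dy":-23,"dz":0,"turn":0,"gripper":40},{"dx":-432,"dy":-23,"dz":0,"turn":0,"gripper":40}]'
python3 - <<'E'
from meas import *
s,p,r=st(); g=np.array([.50075,-.0778])+.006*np.array([-.101,.995])
print(p,(r.T@(np.array([*g,.1725])-p))*1e3)
t=snap('top','t2')
E
```

```text
clock: 26.45
ee_pos: [0.4811, 0.3615, 0.26]
tool_rot: [0.669, 0.743, 0.005, 0.001]
contact_force: [0.3, 0.1, -0.7]
finger_gap: 0.529
gripper_force: 62.1
clock: 27.85
ee_pos: [0.5015, -0.0711, 0.2545]
tool_rot: [0.669, 0.743, 0.0, 0.0]
contact_force: [0.5, 0.4, -1.4]
finger_gap: 0.533
gripper_force: 62.1
[ 0.5015 -0.0711  0.2545] [-0.6545 -1.4793 81.9596]
```

```bash
python3 -m creep '[{"dx":0,"dy":-1,"dz":40,"turn":0,"gripper":40},{"dx":0,"dy":-1,"dz":81,"turn":0,"gripper":40},{"dx":0,"dy":-1,"dz":81,"turn":0,"gripper":40},{"dx":5,"dy":-1,"dz":81,"turn":0,"gripper":40},{"dx":14,"dy":-1,"dz":78,"turn":0,"gripper":40},{"dx":24,"dy":-1,"dz":75,"turn":0,"gripper":40},{"dx":34,"dy":-1,"dz":75,"turn":0,"gripper":40},{"dx":44,"dy":-1,"dz":76,"turn":0,"gripper":40},{"dx":54,"dy":-1,"dz":80,"turn":0,"gripper":40},{"dx":63,"dy":-1,"dz":85,"turn":0,"gripper":40},{"dx":69,"dy":-1,"dz":91,"turn":0,"gripper":40},{"dx":74,"dy":-1,"dz":97,"turn":0,"gripper":40},{"dx":79,"dy":-1,"dz":102,"turn":0,"gripper":40},{"dx":82,"dy":-1,"dz":106,"turn":0,"gripper":40},{"dx":82,"dy":-1,"dz":109,"turn":0,"gripper":40},{"dx":82,"dy":-1,"dz":109,"turn":0,"gripper":40}]'
python3 -m creep '[{"dx":0,"dy":0,"dz":0,"turn":0,"gripper":75},{"dx":0,"dy":0,"dz":0,"turn":0,"gripper":75},{"dx":0,"dy":0,"dz":0,"turn":0,"gripper":75},{"dx":0,"dy":0,"dz":0,"turn":0,"gripper":75},{"dx":0,"dy":0,"dz":-30,"turn":0,"gripper":75},{"dx":0,"dy":0,"dz":-70,"turn":0,"gripper":75},{"dx":-20,"dy":0,"dz":-110,"turn":0,"gripper":100},{"dx":-60,"dy":10,"dz":-150,"turn":0,"gripper":100},{"dx":-100,"dy":30,"dz":-190,"turn":0,"gripper":100},{"dx":-140,"dy":50,"dz":-230,"turn":0,"gripper":100},{"dx":-150,"dy":50,"dz":-250,"turn":0,"gripper":100},{"dx":-150,"dy":50,"dz":-250,"turn":0,"gripper":100},{"dx":-150,"dy":50,"dz":-250,"turn":0,"gripper":100}]'
python3 - <<'E'
from meas import *
d=snap('wrist','w11'); s,p,r=st(); print(p)
E
```

```text
clock: 29.5
ee_pos: [0.4927, 0.0109, 0.1462]
tool_rot: [0.669, 0.743, 0.001, 0.0]
contact_force: [-3.1, 2.1, 5.0]
finger_gap: 0.527
gripper_force: 60.2
clock: 30.8
ee_pos: [0.5577, -0.135, 0.3953]
tool_rot: [0.67, 0.743, 0.0, 0.0]
contact_force: [-0.0, 0.3, -1.5]
finger_gap: 0.999
gripper_force: 0.0
[ 0.5568 -0.1341  0.394 ]
```

View pics/w11.png

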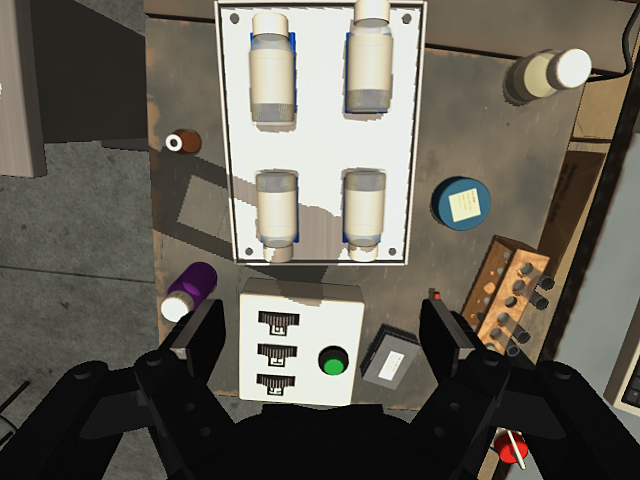

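All four bottles lie in cradles. Their bases are at about (275,123), (369,112), (277,170) and (364,170), the right-hand caps end at (278,262) and (362,260), and the far left cap is cut off at the top. I've now viewed 15 pictures, one over the limit of 14, so I'll work from numbers only from here. Next I compute the centring.

Run:
```python
from meas import *
d=snap('wrist')
T=np.array(d['camera_from_world']); o=-T[:3,:3].T@T[:3,3]; print('cam',o)
y=np.array([-.101,.995]); x=np.array([.995,.101])
for b in blobs(d,(100,100,60),(130,255,255),(225,0,420,265),15):
    q=b[1]; print('blue',b[0],q, [np.round((onz(d,(b[0][0],v),.070)[:2]-[.551,-.0728])@y*1e3,1) for v in (q[1],q[1]+q[3])])
S=np.array([.551,-.0728])
for n,uv,z in (('c2bot',(275,123),.088),('c2cap',(270,13),.098),('c3bot',(369,112),.088),('c0bot',(277,170),.112),('c1bot',(364,170),.112),('c0cap',(278,262),.088),('c1cap',(362,260),.088)):
    q=onz(d,uv,z)[:2]-S; print(n,np.round([q@x*1e3,q@y*1e3],1))
```

```text
cam [ 0.54860543 -0.05613233  0.46395366]
blue [253.28  37.96] [252  34   4  10  25] [np.float64(114.1), np.float64(104.6)]
blue [295.275  61.92 ] [290  34   8  80 200] [np.float64(113.9), np.float64(34.4)]
blue [348.30201342  71.30201342] [347  34   6  80 149] [np.float64(114.1), np.float64(34.6)]
blue [298.  187.5] [298 179   1  18  18] [np.float64(-37.0), np.float64(-58.0)]
blue [345.5        226.40243902] [344 193   6  52  82] [np.float64(-53.1), np.float64(-117.4)]
blue [298.36666667 229.08333333] [295 204   5  40  60] [np.float64(-66.4), np.float64(-116.3)]
c2bot [-50.4  24.6]
c2cap [-50.7 125.4]
c3bot [48.5 35.9]
c0bot [-46.8 -22. ]
c1bot [ 42.5 -21.8]
c0cap [ -52.7 -132.9]
c1cap [  47.3 -130.1]
```

Relative to the blue lining, bottles 1, 2 and 4 are within about 3 mm of centre, and bottle 3 in the far left cradle is about 10 mm too far out. I'll regrip it and slide it back 10 mm.

```bash
python3 -m creep '[{"dx":46,"dy":17,"dz":0,"turn":0,"gripper":85},{"dx":92,"dy":34,"dz":0,"turn":0,"gripper":85},{"dx":137,"dy":50,"dz":0,"turn":0,"gripper":85},{"dx":137,"dy":50,"dz":45,"turn":0,"gripper":80},{"dx":137,"dy":50,"dz":90,"turn":0,"gripper":80},{"dx":137,"dy":50,"dz":135,"turn":0,"gripper":80},{"dx":137,"dy":50,"dz":180,"turn":0,"gripper":80},{"dx":137,"dy":50,"dz":220,"turn":0,"gripper":80},{"dx":137,"dy":50,"dz":247,"turn":0,"gripper":80},{"dx":137,"dy":50,"dz":247,"turn":0,"gripper":80},{"dx":137,"dy":50,"dz":247,"turn":0,"gripper":40},{"dx":137,"dy":50,"dz":247,"turn":0,"gripper":40},{"dx":137,"dy":50,"dz":247,"turn":0,"gripper":40},{"dx":137,"dy":50,"dz":247,"turn":0,"gripper":40},{"dx":134,"dy":50,"dz":246,"turn":0,"gripper":40},{"dx":130,"dy":50,"dz":246,"turn":0,"gripper":40},{"dx":127,"dy":50,"dz":247,"turn":0,"gripper":40},{"dx":127,"dy":50,"dz":247,"turn":0,"gripper":40},{"dx":127,"dy":50,"dz":247,"turn":0,"gripper":40}]'
python3 -m creep '[{"dx":0,"dy":0,"dz":0,"turn":0,"gripper":75},{"dx":0,"dy":0,"dz":0,"turn":0,"gripper":75},{"dx":0,"dy":0,"dz":0,"turn":0,"gripper":75},{"dx":0,"dy":0,"dz":0,"turn":0,"gripper":75},{"dx":0,"dy":0,"dz":-40,"turn":0,"gripper":75},{"dx":0,"dy":0,"dz":-80,"turn":0,"gripper":75},{"dx":0,"dy":0,"dz":-120,"turn":0,"gripper":75},{"dx":-45,"dy":-20,"dz":-160,"turn":0,"gripper":75},{"dx":-90,"dy":-40,"dz":-200,"turn":0,"gripper":75},{"dx":-127,"dy":-50,"dz":-247,"turn":0,"gripper":75},{"dx":-127,"dy":-50,"dz":-247,"turn":0,"gripper":75},{"dx":-127,"dy":-50,"dz":-247,"turn":0,"gripper":75},{"dx":-127,"dy":-50,"dz":-247,"turn":0,"gripper":75}]'
python3 - <<'E'
from meas import *
a=cv2.imread('pics/w11.png'); d=snap('wrist'); b=d['img']; s,p,r=st(); print(p,s['clock'])
y=np.array([-.101,.995]); x=np.array([.995,.101]); S=np.array([.551,-.0728])
# column profile through c3 bottle base (old vs new): saturation-based edges along bottle axis
for im,n in ((a,'old'),(b,'new')):
    g=cv2.GaussianBlur(cv2.cvtColor(im,cv2.COLOR_BGR2GRAY),(9,3),0)[:, 362:374].mean(1)
    dg=np.diff(g); k=[(int(i),int(dg[i])) for i in np.argsort(-abs(dg[80:150]))[:6]+80]; print(n,k)
    g=cv2.GaussianBlur(cv2.cvtColor(im,cv2.COLOR_BGR2GRAY),(9,3),0)[:, 268:282].mean(1)
    dg=np.diff(g); k=[(int(i),int(dg[i])) for i in np.argsort(-abs(dg[80:150]))[:6]+80]; print(' c2',k)
E
```

```text
clock: 32.8
ee_pos: [0.5935, -0.002, 0.1489]
tool_rot: [0.67, 0.743, 0.001, -0.001]
contact_force: [-4.3, 5.8, 8.3]
finger_gap: 0.532
gripper_force: 62.6
clock: 34.1
ee_pos: [0.5574, -0.1348, 0.3952]
tool_rot: [0.67, 0.743, 0.0, 0.0]
contact_force: [0.1, -0.1, -0.7]
finger_gap: 0.749
gripper_force: 0.0
[ 0.5571 -0.134   0.394 ] 34.15
old [(113, 51), (111, -40), (88, -38), (114, 31), (120, 30), (89, -28)]
 c2 [(102, -37), (131, 32), (103, -31), (121, 29), (132, 28), (124, -23)]
new [(99, -39), (119, 33), (121, -30), (129, 30), (100, -29), (128, 27)]
 c2 [(103, -37), (132, 31), (102, -30), (122, 28), (131, 27), (121, 23)]
```

The bottle 3 base edge now sits at row 121, the same as bottle 4's, so it is centred. Next I move over the control box and measure the wheels.

```bash
python3 -m creep '[{"dx":-45,"dy":-11,"dz":0,"turn":6,"gripper":100},{"dx":-90,"dy":-22,"dz":0,"turn":6,"gripper":100},{"dx":-135,"dy":-33,"dz":0,"turn":6,"gripper":100},{"dx":-180,"dy":-44,"dz":40,"turn":6,"gripper":100},{"dx":-225,"dy":-55,"dz":80,"turn":6,"gripper":100},{"dx":-265,"dy":-64,"dz":114,"turn":6,"gripper":100},{"dx":-265,"dy":-64,"dz":114,"turn":6,"gripper":100},{"dx":-265,"dy":-64,"dz":114,"turn":6,"gripper":100},{"dx":-265,"dy":-64,"dz":114,"turn":6,"gripper":100},{"dx":-265,"dy":-64,"dz":114,"turn":6,"gripper":100}]'
cat > wh.py <<'E'
from meas import *
# rectify panel plane z to metric map: 5 px/mm; rows = -x, cols = -y (as the robot sees it)
def rect(d,z,x0,y0,w,h,s=5):
    X,Y=np.meshgrid(y0-np.arange(w*s)/s/1e3, x0-np.arange(h*s)/s/1e3)
    P=np.stack([Y,X,np.full_like(X,z)],-1).reshape(-1,3)
    m=proj(d,P).reshape(h*s,w*s,2).astype(np.float32)
    return cv2.remap(d['img'],m[...,0],m[...,1],cv2.INTER_CUBIC)
E
python3 - <<'E'
from wh import *
d=snap('wrist'); s,p,r=st(); print(p,'yaw',np.degrees(np.arctan2(r[1,1],r[0,1])),s['joint_positions'])
im=rect(d,.0605,.63,-.26,200,180); np.save('panel.npy',im); cv2.imwrite('pics/panel.png',im)
g=cv2.cvtColor(im,cv2.COLOR_BGR2GRAY)
m=(g<75).astype(np.uint8); n,l,st_,c=cv2.connectedComponentsWithStats(cv2.morphologyEx(m,cv2.MORPH_CLOSE,np.ones((9,9))))
for i in range(1,n):
    if st_[i,4]>600:
        b=st_[i]; print('dark x %.4f..%.4f y %.4f..%.4f area %d'%(.63-(b[1]+b[3])/5e3,.63-b[1]/5e3,-.26-(b[0]+b[2])/5e3,-.26-b[0]/5e3,b[4]))
for c,sz in blobs(d,(45,100,40),(80,255,255),(0,0,640,480),200): print('btn',c,sz,onz(d,c,.07))
E
```

```text
clock: 35.15
ee_pos: [0.5225, -0.4032, 0.282]
tool_rot: [0.707, 0.708, 0.0, 0.001]
contact_force: [0.3, -0.4, 0.7]
finger_gap: 1.002
gripper_force: 0.0
[ 0.5226 -0.4032  0.2825] yaw 0.10521058614063375 [-0.7213  0.439   1.3488  0.0007  1.3517 -0.7233]
dark x 0.5766..0.6226 y -0.3858..-0.3408 area 24066
dark x 0.4500..0.5576 y -0.4600..-0.4366 area 25262
dark x 0.4908..0.5468 y -0.4372..-0.4004 area 29127
dark x 0.4902..0.5456 y -0.3848..-0.3486 area 18445
dark x 0.4890..0.5446 y -0.3320..-0.2968 area 17684
dark x 0.5134..0.5250 y -0.3790..-0.3698 area 769
dark x 0.5124..0.5248 y -0.3266..-0.3178 area 1038
dark x 0.4572..0.4654 y -0.4338..-0.4022 area 4774
dark x 0.4500..0.4642 y -0.3680..-0.3308 area 9286
btn [415.1968 178.9128] [399 162  34  35 940] [ 0.6005 -0.363   0.07  ]
```

```bash
cat > dig.py <<'E'
from wh import *
Y0=[-.3222,-.3743,-.4262]; X0=[.5168,.5178,.5188]   # window middles (nominal)
def read(d,z=.0605,verbose=True):
    out=[]
    for k,(y,x) in enumerate(zip(Y0,X0)):
        im=cv2.cvtColor(rect(d,z,x+.012,y+.010,20,24,10),cv2.COLOR_BGR2GRAY)
        im=cv2.GaussianBlur(im,(0,0),3)
        t,_=cv2.threshold(im,0,255,cv2.THRESH_OTSU); m=(im<t).astype(np.uint8)
        # window interior = largest bright region filled; digit = dark parts not touching the frame
        n,l,s,c=cv2.connectedComponentsWithStats(m)
        ids=[i for i in range(1,n) if s[i,4]>150 and s[i,0]>2 and s[i,1]>2 and s[i,0]+s[i,2]<198 and s[i,1]+s[i,3]<238]
        r=[]
        for i in ids:
            b=s[i]; dm=(l==i)[b[1]:b[1]+b[3],b[0]:b[0]+b[2]].astype(np.uint8)
            h,hh=cv2.findContours(np.pad(dm,1),cv2.RETR_CCOMP,cv2.CHAIN_APPROX_NONE)
            holes=[round(float(cv2.moments(h[j])['m01']/max(cv2.moments(h[j])['m00'],1)/b[3]),2) for j in range(len(h)) if hh[0][j][3]>=0 and cv2.contourArea(h[j])>40]
            g=cv2.resize(dm.astype(np.float32),(5,7),interpolation=cv2.INTER_AREA)
            r.append((b,holes,g))
            if verbose:
                print('win',k,'x mid %.4f y mid %.4f'%(x+.012-(b[1]+b[3]/2)/1e4,y+.010-(b[0]+b[2]/2)/1e4),'size mm',b[2]/10,b[3]/10,'holes',holes); print((g*9).astype(int))
        out.append(r)
    return out
if __name__=='__main__': read(snap('wrist'))
E
python3 dig.py
python3 - <<'E'
from wh import *
d=snap('wrist'); im=cv2.cvtColor(rect(d,.0695,.525,-.285,165,16,5),cv2.COLOR_BGR2GRAY).astype(float)
e=abs(np.diff(im,axis=0)).mean(0); e=cv2.blur(e[None],(5,1))[0]
on=e>0.5*np.percentile(e,95); idx=np.flatnonzero(np.diff(on.astype(int))); print('knurl edges y',[-round(.285+i/5e3,4) for i in idx])
E
```

```text
win 1 x mid 0.5193 y mid -0.3743 size mm 10.1 12.2 holes []
[[8 1 0 1 8]
 [8 1 0 1 8]
 [8 1 0 1 8]
 [7 8 7 8 8]
 [0 0 0 2 8]
 [0 0 0 1 8]
 [0 0 0 0 8]]
knurl edges y [np.float64(-0.2988), np.float64(-0.3124), np.float64(-0.3192), np.float64(-0.3264), np.float64(-0.3506), np.float64(-0.3642), np.float64(-0.3694), np.float64(-0.3754), np.float64(-0.4038), np.float64(-0.4042), np.float64(-0.412), np.float64(-0.4144), np.float64(-0.4156), np.float64(-0.4164)]
```

```bash
sed -i 's/(0,0),3)/(0,0),1.5)/; s/m=(im<t).astype/m=(im<TH).astype/; s/^Y0=/TH=85\nY0=/' dig.py
python3 - <<'E'
import dig; from dig import *
d=snap('wrist')
for th in (70,95):
    dig.TH=th; print('TH',th); read(d)
for k in range(3):
    im=cv2.cvtColor(rect(d,.0605,X0[k]+.012,Y0[k]+.010,20,24,10),cv2.COLOR_BGR2GRAY)
    print(k); print(cv2.resize(im,(20,16),interpolation=cv2.INTER_AREA)//26)
E
```

```text
TH 70
win 0 x mid 0.5186 y mid -0.3221 size mm 8.5 12.7 holes [0.72]
[[7 5 4 4 4]
 [5 0 0 0 0]
 [6 0 0 0 0]
 [7 4 4 4 6]
 [5 0 0 0 5]
 [5 0 0 0 4]
 [6 5 4 5 6]]
win 1 x mid 0.5194 y mid -0.3742 size mm 9.0 11.5 holes []
[[5 0 0 0 6]
 [6 0 0 0 6]
 [5 0 0 0 6]
 [7 5 5 5 8]
 [0 0 0 0 6]
 [0 0 0 0 6]
 [0 0 0 0 5]]
TH 95
win 0 x mid 0.5186 y mid -0.3220 size mm 8.8 12.9 holes [0.72]
[[7 6 6 6 6]
 [6 0 0 0 0]
 [6 0 0 0 0]
 [7 5 5 5 7]
 [6 0 0 0 6]
 [6 0 0 0 6]
 [6 6 6 6 7]]
win 1 x mid 0.5193 y mid -0.3742 size mm 9.2 11.8 holes []
[[6 0 0 0 7]
 [7 0 0 0 7]
 [6 0 0 0 7]
 [7 6 7 6 8]
 [0 0 0 0 7]
 [0 0 0 0 7]
 [0 0 0 0 6]]
0
[[1 2 2 2 1 1 1 1 1 1 1 1 1 1 1 1 1 1 1 4]
 [1 1 2 2 3 3 3 3 3 3 3 3 3 3 3 3 3 3 2 4]
 [1 2 7 9 7 5 4 4 4 4 4 4 4 3 7 9 9 8 2 3]
 [1 2 8 9 9 3 1 2 4 4 4 4 4 3 8 9 9 8 1 3]
 [1 4 9 9 9 4 1 7 9 9 9 9 9 9 9 9 9 8 1 3]
 [1 4 9 9 9 4 1 7 9 9 9 9 9 9 9 9 9 8 2 3]
 [1 4 9 9 9 4 1 2 3 3 3 3 3 3 6 9 9 8 2 2]
 [0 3 8 9 9 4 1 5 7 6 7 7 4 1 6 9 9 8 2 2]
 [0 2 8 9 9 4 1 7 9 9 9 9 6 1 5 9 9 8 2 2]
 [1 2 8 9 9 5 1 7 9 8 8 8 5 1 6 9 9 8 2 2]
 [0 2 8 9 9 6 1 1 2 2 2 2 1 1 6 9 9 8 2 2]
 
[... 896 characters left out ...]
3 3 2 3]]
2
[[2 2 1 1 1 0 0 0 0 0 0 0 0 0 0 0 0 0 0 0]
 [2 1 1 1 1 1 1 1 1 1 1 1 1 0 2 3 3 1 0 0]
 [0 0 1 6 6 6 6 6 6 6 6 6 2 0 4 7 7 3 0 0]
 [2 2 3 7 6 6 6 6 6 6 6 7 3 0 2 6 7 4 0 0]
 [2 1 2 6 6 6 6 6 6 6 6 7 4 0 1 6 7 5 1 0]
 [0 0 1 6 7 6 6 6 6 6 6 7 5 0 0 5 7 6 1 0]
 [3 3 3 7 7 6 6 6 6 6 6 7 5 4 3 6 7 7 2 0]
 [2 2 2 6 7 7 7 7 7 7 7 7 7 7 7 7 7 8 2 0]
 [0 0 1 4 7 6 6 6 6 6 6 6 6 6 6 7 7 8 2 0]
 [3 3 3 6 7 4 1 1 1 1 1 1 1 1 1 5 7 7 2 0]
 [2 2 1 6 7 3 0 1 3 4 4 4 3 0 0 4 7 7 2 0]
 [0 0 1 5 7 3 0 2 7 7 7 7 4 0 0 5 7 6 1 0]
 [2 2 3 7 6 2 0 2 5 4 4 4 2 0 1 5 7 6 1 0]
 [1 1 1 5 5 1 0 0 0 0 0 0 0 0 1 4 6 3 0 0]
 [0 0 0 0 1 0 0 0 0 0 0 0 0 0 0 1 0 0 0 0]
 [2 2 2 1 1 1 1 1 1 2 2 1 1 1 1 2 2 2 2 2]]
```

The windows read 6, then 4, then between 7 and 8 at about 7.45, with the 8 coming in from below. At 21.4 mm of rim per digit I need -107 mm on hundreds, +64 mm on tens and -52 mm on units. I close the fingers and move just above the hundreds rim.

```bash
python3 -m creep '[{"dx":40,"dy":4,"dz":30,"turn":0,"gripper":0},{"dx":80,"dy":8,"dz":50,"turn":0,"gripper":0},{"dx":98,"dy":12,"dz":70,"turn":0,"gripper":0},{"dx":98,"dy":12,"dz":95,"turn":0,"gripper":0},{"dx":98,"dy":12,"dz":120,"turn":0,"gripper":0},{"dx":98,"dy":12,"dz":130,"turn":0,"gripper":0},{"dx":98,"dy":12,"dz":130,"turn":0,"gripper":0},{"dx":98,"dy":12,"dz":130,"turn":0,"gripper":0},{"dx":98,"dy":12,"dz":136,"turn":0,"gripper":0},{"dx":98,"dy":12,"dz":140,"turn":0,"gripper":0},{"dx":98,"dy":12,"dz":143,"turn":0,"gripper":0},{"dx":98,"dy":12,"dz":143,"turn":0,"gripper":0},{"dx":98,"dy":12,"dz":143,"turn":0,"gripper":0}]'
python3 -c "
from h import *
s,p,r=st();print(p,s['contact_force'])"
```

```text
clock: 36.65
ee_pos: [0.5353, -0.307, 0.1393]
tool_rot: [0.707, 0.707, 0.001, 0.002]
contact_force: [2.9, 0.8, 4.7]
finger_gap: -0.001
gripper_force: 2.9
[ 0.5353 -0.307   0.1393] [2.8752 0.7951 4.6883]
```

```bash
python3 -m creep '[{"dx":1,"dy":-7,"dz":0,"turn":0,"gripper":0},{"dx":1,"dy":-14,"dz":0,"turn":0,"gripper":0},{"dx":1,"dy":-21,"dz":0,"turn":0,"gripper":0},{"dx":1,"dy":-28,"dz":0,"turn":0,"gripper":0},{"dx":1,"dy":-35,"dz":0,"turn":0,"gripper":0},{"dx":1,"dy":-35,"dz":0,"turn":0,"gripper":0},{"dx":1,"dy":-35,"dz":-20,"turn":0,"gripper":0},{"dx":1,"dy":0,"dz":-20,"turn":0,"gripper":0},{"dx":1,"dy":0,"dz":-20,"turn":0,"gripper":0},{"dx":1,"dy":0,"dz":-8,"turn":0,"gripper":0},{"dx":1,"dy":0,"dz":0,"turn":0,"gripper":0},{"dx":1,"dy":0,"dz":0,"turn":0,"gripper":0},{"dx":1,"dy":-7,"dz":0,"turn":0,"gripper":0},{"dx":1,"dy":-14,"dz":0,"turn":0,"gripper":0},{"dx":1,"dy":-21,"dz":0,"turn":0,"gripper":0},{"dx":1,"dy":-28,"dz":0,"turn":0,"gripper":0},{"dx":1,"dy":-35,"dz":0,"turn":0,"gripper":0},{"dx":1,"dy":-35,"dz":0,"turn":0,"gripper":0}]'
python3 -m creep '[{"dx":0,"dy":0,"dz":-40,"turn":0,"gripper":0},{"dx":-45,"dy":10,"dz":-80,"turn":0,"gripper":50},{"dx":-90,"dy":20,"dz":-120,"turn":0,"gripper":100},{"dx":-98,"dy":23,"dz":-143,"turn":0,"gripper":100},{"dx":-98,"dy":23,"dz":-143,"turn":0,"gripper":100},{"dx":-98,"dy":23,"dz":-143,"turn":0,"gripper":100},{"dx":-98,"dy":23,"dz":-143,"turn":0,"gripper":100},{"dx":-98,"dy":23,"dz":-143,"turn":0,"gripper":100}]'
cat > show.py <<'E'
import sys; from dig import *
d=snap('wrist'); s,p,r=st(); print(s['clock'],p)
for k in map(int,sys.argv[1:]):
    im=cv2.cvtColor(rect(d,.0605,X0[k]+.012,Y0[k]+.010,20,24,10),cv2.COLOR_BGR2GRAY)
    print(k); print(cv2.resize(im,(20,16),interpolation=cv2.INTER_AREA)//26)
read(d)
E
python3 show.py 0
```

```text
clock: 38.45
ee_pos: [0.4963, -0.3057, 0.1383]
tool_rot: [0.707, 0.707, -0.001, -0.0]
contact_force: [-4.2, -3.2, 11.8]
finger_gap: -0.001
gripper_force: 5.8
clock: 39.25
ee_pos: [0.5202, -0.4019, 0.2784]
tool_rot: [0.707, 0.707, -0.0, -0.003]
contact_force: [-0.4, 0.2, -0.3]
finger_gap: 1.002
gripper_force: 0.0
39.3 [ 0.5205 -0.4021  0.2788]
0
[[1 2 1 1 1 1 1 1 1 1 1 1 1 1 1 1 1 1 1 5]
 [1 2 3 3 2 1 1 2 3 3 3 3 3 3 2 2 3 3 1 5]
 [1 2 7 9 8 2 1 7 8 8 8 8 8 8 8 8 8 7 2 4]
 [1 2 7 9 9 3 1 6 7 7 7 7 7 7 8 9 9 8 3 3]
 [1 4 9 9 9 3 1 1 1 1 1 1 1 1 5 9 9 8 3 3]
 [1 4 9 9 9 9 9 9 9 9 9 9 9 9 9 9 9 8 3 3]
 [1 4 9 9 9 9 9 9 9 9 9 9 9 9 9 9 9 8 3 3]
 [1 4 9 9 9 6 4 4 4 5 4 4 5 4 6 9 9 9 4 3]
 [0 3 9 9 9 6 3 3 3 3 4 4 3 0 4 9 9 9 4 3]
 [0 2 8 9 9 9 9 9 9 9 9 9 8 1 4 9 9 9 4 3]
 [1 2 8 9 9 9 9 9 8 9 9 9 7 1 4 9 9 9 4 3]
 [0 2 8 9 9 5 2 2 1 1 1 2 1 0 4 9 9 9 4 2]
 [1 0 6 9 9 8 6 6 5 5 5 6 5 1 4 9 9 9 4 1]
 [2 0 5 8 8 8 8 8 8 8 9 8 6 1 3 7 8 8 3 1]
 [1 1 2 2 2 1 1 1 1 1 1 1 1 1 1 1 1 1 1 2]
 [1 1 2 2 2 2 2 2 4 4 4 4 4 4 5 5 5 5 4 5]]
win 1 x mid 0.5193 y mid -0.3743 size mm 9.2 11.6 holes []
[[6 0 0 0 6]
 [6 0 0 0 7]
 [6 0 0 0 6]
 [8 6 6 5 8]
 [0 0 0 0 7]
 [0 0 0 0 6]
 [0 0 0 0 6]]
```

The hundreds window now sits between 2 and 3, at about 2.58, so the roll follows the commanded travel at about 1.04 to 1. I'll finish hundreds with -32 mm, then roll tens by +62 and units by -50, each in two strokes.

```bash
python3 -m creep '[{"dx":40,"dy":4,"dz":30,"turn":0,"gripper":0},{"dx":80,"dy":8,"dz":50,"turn":0,"gripper":0},{"dx":97,"dy":10,"dz":70,"turn":0,"gripper":0},{"dx":97,"dy":10,"dz":95,"turn":0,"gripper":0},{"dx":97,"dy":10,"dz":120,"turn":0,"gripper":0},{"dx":97,"dy":10,"dz":130,"turn":0,"gripper":0},{"dx":97,"dy":10,"dz":136,"turn":0,"gripper":0},{"dx":97,"dy":10,"dz":143,"turn":0,"gripper":0},{"dx":97,"dy":10,"dz":143,"turn":0,"gripper":0},{"dx":97,"dy":4,"dz":143,"turn":0,"gripper":0},{"dx":97,"dy":-3,"dz":143,"turn":0,"gripper":0},{"dx":97,"dy":-10,"dz":143,"turn":0,"gripper":0},{"dx":97,"dy":-17,"dz":143,"turn":0,"gripper":0},{"dx":97,"dy":-22,"dz":143,"turn":0,"gripper":0},{"dx":97,"dy":-22,"dz":143,"turn":0,"gripper":0},{"dx":97,"dy":-22,"dz":120,"turn":0,"gripper":0},{"dx":46,"dy":-20,"dz":120,"turn":0,"gripper":0},{"dx":46,"dy":-20,"dz":120,"turn":0,"gripper":0},{"dx":46,"dy":-20,"dz":143,"turn":0,"gripper":0},{"dx":46,"dy":-20,"dz":143,"turn":0,"gripper":0}]'
python3 -m creep '[{"dx":0,"dy":6,"dz":0,"turn":0,"gripper":0},{"dx":0,"dy":13,"dz":0,"turn":0,"gripper":0},{"dx":0,"dy":20,"dz":0,"turn":0,"gripper":0},{"dx":0,"dy":26,"dz":0,"turn":0,"gripper":0},{"dx":0,"dy":31,"dz":0,"turn":0,"gripper":0},{"dx":0,"dy":31,"dz":0,"turn":0,"gripper":0},{"dx":0,"dy":31,"dz":-20,"turn":0,"gripper":0},{"dx":0,"dy":0,"dz":-20,"turn":0,"gripper":0},{"dx":0,"dy":0,"dz":-20,"turn":0,"gripper":0},{"dx":0,"dy":0,"dz":-8,"turn":0,"gripper":0},{"dx":0,"dy":0,"dz":0,"turn":0,"gripper":0},{"dx":0,"dy":0,"dz":0,"turn":0,"gripper":0},{"dx":0,"dy":6,"dz":0,"turn":0,"gripper":0},{"dx":0,"dy":13,"dz":0,"turn":0,"gripper":0},{"dx":0,"dy":20,"dz":0,"turn":0,"gripper":0},{"dx":0,"dy":26,"dz":0,"turn":0,"gripper":0},{"dx":0,"dy":31,"dz":0,"turn":0,"gripper":0},{"dx":0,"dy":31,"dz":0,"turn":0,"gripper":0}]'
python3 -m creep '[{"dx":0,"dy":0,"dz":-20,"turn":0,"gripper":0},{"dx":-52,"dy":-2,"dz":-20,"turn":0,"gripper":0},{"dx":-52,"dy":-2,"dz":-20,"turn":0,"gripper":0},{"dx":-52,"dy":-2,"dz":-8,"turn":0,"gripper":0},{"dx":-52,"dy":-2,"dz":0,"turn":0,"gripper":0},{"dx":-52,"dy":-2,"dz":0,"turn":0,"gripper":0},{"dx":-52,"dy":-9,"dz":0,"turn":0,"gripper":0},{"dx":-52,"dy":-16,"dz":0,"turn":0,"gripper":0},{"dx":-52,"dy":-22,"dz":0,"turn":0,"gripper":0},{"dx":-52,"dy":-27,"dz":0,"turn":0,"gripper":0},{"dx":-52,"dy":-27,"dz":0,"turn":0,"gripper":0},{"dx":-52,"dy":-27,"dz":-20,"turn":0,"gripper":0},{"dx":-52,"dy":-2,"dz":-20,"turn":0,"gripper":0},{"dx":-52,"dy":-2,"dz":-8,"turn":0,"gripper":0},{"dx":-52,"dy":-2,"dz":0,"turn":0,"gripper":0},{"dx":-52,"dy":-9,"dz":0,"turn":0,"gripper":0},{"dx":-52,"dy":-16,"dz":0,"turn":0,"gripper":0},{"dx":-52,"dy":-22,"dz":0,"turn":0,"gripper":0},{"dx":-52,"dy":-27,"dz":0,"turn":0,"gripper":0},{"dx":-52,"dy":-27,"dz":0,"turn":0,"gripper":0}]'
python3 -m creep '[{"dx":0,"dy":0,"dz":-40,"turn":0,"gripper":0},{"dx":0,"dy":10,"dz":-80,"turn":0,"gripper":50},{"dx":0,"dy":18,"dz":-120,"turn":0,"gripper":100},{"dx":-40,"dy":18,"dz":-143,"turn":0,"gripper":100},{"dx":-40,"dy":18,"dz":-143,"turn":0,"gripper":100},{"dx":-40,"dy":18,"dz":-143,"turn":0,"gripper":100},{"dx":-40,"dy":18,"dz":-143,"turn":0,"gripper":100},{"dx":-40,"dy":18,"dz":-143,"turn":0,"gripper":100}]'
python3 show.py 0 1 2
```

```text
clock: 41.3
ee_pos: [0.5012, -0.3612, 0.1398]
tool_rot: [0.707, 0.707, -0.002, 0.002]
contact_force: [-5.0, -6.1, 11.1]
finger_gap: -0.002
gripper_force: 6.1
clock: 43.1
ee_pos: [0.5361, -0.3573, 0.139]
tool_rot: [0.707, 0.707, 0.002, 0.002]
contact_force: [3.3, 3.8, 11.6]
finger_gap: 0.002
gripper_force: 6.0
clock: 45.1
ee_pos: [0.5047, -0.409, 0.1403]
tool_rot: [0.707, 0.707, -0.0, 0.001]
contact_force: [-5.4, 2.2, 24.1]
finger_gap: -0.005
gripper_force: 12.4
clock: 45.9
ee_pos: [0.5226, -0.4479, 0.2782]
tool_rot: [0.707, 0.707, 0.0, -0.003]
contact_force: [-0.3, -0.5, -0.2]
finger_gap: 0.998
gripper_force: 0.0
45.95 [ 0.5229 -0.4481  0.2787]
0
[[1 1 1 1 1 1 1 1 1 1 1 1 1 1 1 1 1 2 2 3]
 [1 1 2 3 3 3 3 3 3 3 3 3 2 1 3 4 4 3 1 3]
 [1 1 7 9 9 9 9 9 9 9 9 9 3 1 6 9 9 8 1 3]
 [1 2 8 9 9 9 9 9 9 9 9 9 3 1 6 9 9 8 1 3]
 [1 4 9 9 9 9 9 9 9 9 9 8 3 1 6 9 9 8 1 3]
 [1 4 9 9 9 9 9 9 9 9 9 9 3 1 6 9 9 8 1 3]
 [0 4 9 9 9 9 9 9 9 9 9 9 3 1 6 9 9 8 1 3]
 [0 4 9 9 9 9 9 9 9 9 9 8 3 1 6 9 9 8 1 2]
 [0 4 9 9 9 9 9 9 9 9 9 8 3 1 5 9 9 8 1 2]
 [0 4 9 9 9 9 9 9 9 9 9 8 3 1 5 9 9 9 1 2]
 [0 3 9 9 9 9 9
[... 1076 characters left out ...]
9 6 5 5 5 5 5 5 5 4 5 9 9 7 2 0]
 [1 2 9 9 8 1 1 3 4 4 5 5 5 4 6 9 9 7 2 0]
 [2 3 9 9 8 2 1 7 9 9 9 9 9 9 9 9 9 8 3 0]
 [6 5 9 9 8 3 1 6 9 9 9 9 9 9 9 9 9 9 3 0]
 [1 2 9 9 8 3 1 2 3 2 2 2 3 2 3 9 9 8 2 0]
 [3 3 9 9 8 7 6 6 6 6 6 6 4 1 2 9 8 6 2 0]
 [6 5 8 9 9 9 9 9 9 9 9 9 6 1 1 6 7 6 2 0]
 [1 2 8 9 9 7 7 7 7 7 7 6 4 1 1 6 7 6 2 0]
 [3 3 8 9 9 5 2 2 2 2 2 3 2 2 2 5 7 6 1 0]
 [6 4 4 9 9 9 9 9 9 9 9 9 6 6 6 6 7 6 1 0]
 [1 1 4 9 9 9 9 9 9 9 6 5 5 5 5 5 5 3 1 0]
 [3 2 1 1 1 1 2 2 2 1 1 0 1 1 1 1 1 0 0 0]
 [5 3 2 3 2 3 2 2 2 2 2 2 2 2 2 2 2 2 2 2]]
win 2 x mid 0.5193 y mid -0.4263 size mm 9.7 12.5 holes []
[[7 5 5 5 4]
 [7 0 0 0 0]
 [6 0 0 0 0]
 [5 6 5 5 6]
 [0 0 0 0 8]
 [0 0 0 0 8]
 [3 5 6 6 8]]
```

Units now shows a 5 near the middle. Hundreds shows 1 and tens shows 7, each about 2 to 3 mm too far up. I'll measure the window edges and digit offsets precisely.

```bash
cat > off.py <<'E'
from dig import *
d=snap('wrist')
for k in range(3):
    xt=X0[k]+.014; im=cv2.cvtColor(rect(d,.0605,xt,Y0[k]+.010,20,28,10),cv2.COLOR_BGR2GRAY).astype(float)
    im=cv2.GaussianBlur(im,(0,0),1.5)
    w=im[:,32:42].mean(1); hi=np.percentile(w,80); on=np.flatnonzero(w>hi*.5)
    a,b=on[0],on[-1]
    reg=im[a+4:b-3,45:150]; dk=(reg<.45*hi); rows=np.flatnonzero(dk.sum(1)>=8)
    runs=np.split(rows,np.flatnonzero(np.diff(rows)>3)+1)
    X=lambda v: xt-v/1e4
    print(k,'window x %.4f..%.4f mid %.4f'%(X(b),X(a),X((a+b)/2)),'dark runs',[(round(X(q[-1]+a+4),4),round(X(q[0]+a+4),4)) for q in runs])
E
python3 off.py
```

```text
0 window x 0.5029..0.5308 mid 0.5169 dark runs [(np.float64(0.5141), np.float64(0.5289)), (np.float64(0.5051), np.float64(0.5098))]
1 window x 0.5039..0.5318 mid 0.5179 dark runs [(np.float64(0.5155), np.float64(0.5299)), (np.float64(0.5065), np.float64(0.5112))]
2 window x 0.5049..0.5328 mid 0.5189 dark runs [(np.float64(0.5282), np.float64(0.5307)), (np.float64(0.513), np.float64(0.5256)), (np.float64(0.5071), np.float64(0.5102))]
```

Against the frame, units is centred to 0.1 mm. Hundreds is 3.2 mm too far up and tens 3.6 mm, so they need rim rolls of about -4 and -4.5 mm.

```bash
python3 -m creep '[{"dx":45,"dy":-2,"dz":30,"turn":0,"gripper":0},{"dx":90,"dy":-4,"dz":60,"turn":0,"gripper":0},{"dx":135,"dy":-4,"dz":80,"turn":0,"gripper":0},{"dx":142,"dy":-4,"dz":110,"turn":0,"gripper":0},{"dx":142,"dy":-4,"dz":130,"turn":0,"gripper":0},{"dx":142,"dy":-4,"dz":136,"turn":0,"gripper":0},{"dx":142,"dy":-4,"dz":142,"turn":0,"gripper":0},{"dx":142,"dy":-4,"dz":142,"turn":0,"gripper":0},{"dx":142,"dy":-6,"dz":142,"turn":0,"gripper":0},{"dx":142,"dy":-8,"dz":142,"turn":0,"gripper":0},{"dx":142,"dy":-8,"dz":142,"turn":0,"gripper":0},{"dx":142,"dy":-8,"dz":120,"turn":0,"gripper":0},{"dx":91,"dy":-3,"dz":120,"turn":0,"gripper":0},{"dx":91,"dy":-3,"dz":130,"turn":0,"gripper":0},{"dx":91,"dy":-3,"dz":136,"turn":0,"gripper":0},{"dx":91,"dy":-3,"dz":142,"turn":0,"gripper":0},{"dx":91,"dy":-3,"dz":142,"turn":0,"gripper":0},{"dx":91,"dy":-5,"dz":142,"turn":0,"gripper":0},{"dx":91,"dy":-7.5,"dz":142,"turn":0,"gripper":0},{"dx":91,"dy":-7.5,"dz":142,"turn":0,"gripper":0}]'
python3 -m creep '[{"dx":0,"dy":0,"dz":-40,"turn":0,"gripper":0},{"dx":-20,"dy":4,"dz":-80,"turn":0,"gripper":50},{"dx":-60,"dy":7,"dz":-120,"turn":0,"gripper":100},{"dx":-91,"dy":7,"dz":-142,"turn":0,"gripper":100},{"dx":-91,"dy":7,"dz":-142,"turn":0,"gripper":100},{"dx":-91,"dy":7,"dz":-142,"turn":0,"gripper":100},{"dx":-91,"dy":7,"dz":-142,"turn":0,"gripper":100},{"dx":-91,"dy":7,"dz":-142,"turn":0,"gripper":100}]'
python3 off.py; python3 dig.py
```

```text
clock: 48.0
ee_pos: [0.5178, -0.3591, 0.1419]
tool_rot: [0.707, 0.707, 0.001, 0.003]
contact_force: [0.3, 0.1, 13.3]
finger_gap: -0.001
gripper_force: 6.9
clock: 48.8
ee_pos: [0.5224, -0.4475, 0.279]
tool_rot: [0.707, 0.707, 0.0, -0.002]
contact_force: [0.4, -0.0, -0.8]
finger_gap: 0.997
gripper_force: 0.0
0 window x 0.5029..0.5308 mid 0.5169 dark runs [(np.float64(0.5262), np.float64(0.5291)), (np.float64(0.5136), np.float64(0.5255)), (np.float64(0.505), np.float64(0.5095))]
1 window x 0.5039..0.5318 mid 0.5179 dark runs [(np.float64(0.5273), np.float64(0.5297)), (np.float64(0.5137), np.float64(0.5254)), (np.float64(0.5062), np.float64(0.5094))]
2 window x 0.5049..0.5328 mid 0.5189 dark runs [(np.float64(0.528), np.float64(0.5309)), (np.float64(0.5128), np.float64(0.5255)), (np.float64(0.5068), np.float64(0.5104))]
win 0 x mid 0.5196 y mid -0.3256 size mm 1.7 11.9 holes []
[[6 8 8 8 5]
 [9 9 9 9 6]
 [6 9 9 9 6]
 [6 9 9 9 6]
 [6 9 9 9 6]
 [6 9 9 9 6]
 [5 8 9 8 6]]
win 1 x mid 0.5194 y mid -0.3743 size mm 9.1 11.8 holes []
[[5 5 5 5 7]
 [0 0 0 0 5]
 [0 0 0 0 5]
 [0 0 0 0 5]
 [0 0 0 0 5]
 [0 0 0 0 6]
 [0 0 0 0 6]]
win 2 x mid 0.5192 y mid -0.4263 size mm 9.8 12.5 holes []
[[7 6 5 5 3]
 [7 0 0 0 0]
 [6 0 0 0 0]
 [5 5 5 6 7]
 [0 0 0 0 7]
 [0 0 0 0 8]
 [4 5 6 6 8]]
```

Units and tens are centred to about 1 mm, and hundreds is still about 2 mm too far up. Around 2 mm of each short stroke goes into slack, so I do one more small correction.

```bash
python3 -m creep '[{"dx":45,"dy":-2,"dz":30,"turn":0,"gripper":0},{"dx":90,"dy":-3,"dz":60,"turn":0,"gripper":0},{"dx":135,"dy":-3,"dz":80,"turn":0,"gripper":0},{"dx":142,"dy":-3,"dz":110,"turn":0,"gripper":0},{"dx":142,"dy":-3,"dz":130,"turn":0,"gripper":0},{"dx":142,"dy":-3,"dz":136,"turn":0,"gripper":0},{"dx":142,"dy":-3,"dz":142,"turn":0,"gripper":0},{"dx":142,"dy":-5,"dz":142,"turn":0,"gripper":0},{"dx":142,"dy":-7,"dz":142,"turn":0,"gripper":0},{"dx":142,"dy":-8,"dz":142,"turn":0,"gripper":0},{"dx":142,"dy":-8,"dz":142,"turn":0,"gripper":0},{"dx":142,"dy":-8,"dz":120,"turn":0,"gripper":0},{"dx":91,"dy":-3,"dz":120,"turn":0,"gripper":0},{"dx":91,"dy":-3,"dz":130,"turn":0,"gripper":0},{"dx":91,"dy":-3,"dz":136,"turn":0,"gripper":0},{"dx":91,"dy":-3,"dz":142,"turn":0,"gripper":0},{"dx":91,"dy":-3,"dz":142,"turn":0,"gripper":0},{"dx":91,"dy":-5,"dz":142,"turn":0,"gripper":0},{"dx":91,"dy":-6.5,"dz":142,"turn":0,"gripper":0},{"dx":91,"dy":-6.5,"dz":142,"turn":0,"gripper":0}]'
python3 -m creep '[{"dx":0,"dy":0,"dz":-40,"turn":0,"gripper":0},{"dx":-20,"dy":4,"dz":-80,"turn":0,"gripper":50},{"dx":-60,"dy":6,"dz":-120,"turn":0,"gripper":100},{"dx":-91,"dy":6,"dz":-142,"turn":0,"gripper":100},{"dx":-91,"dy":6,"dz":-142,"turn":0,"gripper":100},{"dx":-91,"dy":6,"dz":-142,"turn":0,"gripper":100},{"dx":-91,"dy":6,"dz":-142,"turn":0,"gripper":100},{"dx":-91,"dy":6,"dz":-142,"turn":0,"gripper":100}]'
python3 off.py; python3 dig.py | grep win
```

```text
clock: 50.9
ee_pos: [0.5184, -0.359, 0.1419]
tool_rot: [0.707, 0.707, 0.001, 0.003]
contact_force: [0.2, 0.4, 14.5]
finger_gap: -0.005
gripper_force: 7.0
clock: 51.7
ee_pos: [0.5219, -0.4475, 0.2789]
tool_rot: [0.707, 0.707, 0.0, -0.002]
contact_force: [-0.4, -0.7, -0.5]
finger_gap: 1.004
gripper_force: 0.0
0 window x 0.5029..0.5308 mid 0.5169 dark runs [(np.float64(0.5261), np.float64(0.5291)), (np.float64(0.5126), np.float64(0.5247)), (np.float64(0.5051), np.float64(0.5086))]
1 window x 0.5039..0.5318 mid 0.5179 dark runs [(np.float64(0.5276), np.float64(0.5298)), (np.float64(0.5123), np.float64(0.5248)), (np.float64(0.5063), np.float64(0.5092))]
2 window x 0.5049..0.5328 mid 0.5189 dark runs [(np.float64(0.5281), np.float64(0.5307)), (np.float64(0.5129), np.float64(0.5256)), (np.float64(0.507), np.float64(0.5101))]
win 0 x mid 0.5184 y mid -0.3256 size mm 1.8 12.0 holes []
win 1 x mid 0.5186 y mid -0.3744 size mm 8.9 12.3 holes []
win 2 x mid 0.5192 y mid -0.4264 size mm 9.7 12.5 holes []
```

Tens and units are centred, and hundreds is 1.1 mm high. I repeat its nudge once and check.

```bash
python3 -m creep '[{"dx":45,"dy":-2,"dz":30,"turn":0,"gripper":0},{"dx":90,"dy":-3,"dz":60,"turn":0,"gripper":0},{"dx":135,"dy":-3,"dz":80,"turn":0,"gripper":0},{"dx":142,"dy":-3,"dz":110,"turn":0,"gripper":0},{"dx":142,"dy":-3,"dz":130,"turn":0,"gripper":0},{"dx":142,"dy":-3,"dz":136,"turn":0,"gripper":0},{"dx":142,"dy":-3,"dz":142,"turn":0,"gripper":0},{"dx":142,"dy":-5,"dz":142,"turn":0,"gripper":0},{"dx":142,"dy":-7,"dz":142,"turn":0,"gripper":0},{"dx":142,"dy":-8,"dz":142,"turn":0,"gripper":0},{"dx":142,"dy":-8,"dz":142,"turn":0,"gripper":0},{"dx":142,"dy":-8,"dz":110,"turn":0,"gripper":0},{"dx":100,"dy":-4,"dz":70,"turn":0,"gripper":50},{"dx":55,"dy":0,"dz":30,"turn":0,"gripper":100},{"dx":10,"dy":0,"dz":0,"turn":0,"gripper":100},{"dx":0,"dy":0,"dz":0,"turn":0,"gripper":100},{"dx":0,"dy":0,"dz":0,"turn":0,"gripper":100},{"dx":0,"dy":0,"dz":0,"turn":0,"gripper":100},{"dx":0,"dy":0,"dz":0,"turn":0,"gripper":100}]'
python3 off.py; python3 dig.py | grep win
python3 - <<'E'
from meas import *
d=snap('wrist'); s,p,r=st(); print(p)
for c,sz in blobs(d,(45,100,40),(80,255,255),(0,0,640,480),200):
    q=onz(d,c,.068); print('btn',c,sz,q,'tool',(r.T@(q-p))*1e3)
E
```

```text
clock: 53.7
ee_pos: [0.522, -0.4485, 0.2802]
tool_rot: [0.707, 0.707, 0.0, -0.001]
contact_force: [-0.5, 0.1, -0.4]
finger_gap: 0.998
gripper_force: 0.0
0 window x 0.5029..0.5308 mid 0.5169 dark runs [(np.float64(0.5263), np.float64(0.5291)), (np.float64(0.5118), np.float64(0.5233)), (np.float64(0.5051), np.float64(0.5079))]
1 window x 0.5039..0.5318 mid 0.5179 dark runs [(np.float64(0.5275), np.float64(0.5297)), (np.float64(0.5126), np.float64(0.5246)), (np.float64(0.5062), np.float64(0.509))]
2 window x 0.5049..0.5328 mid 0.5189 dark runs [(np.float64(0.5281), np.float64(0.5309)), (np.float64(0.5127), np.float64(0.5255)), (np.float64(0.5068), np.float64(0.5103))]
win 0 x mid 0.5175 y mid -0.3256 size mm 1.9 11.6 holes []
win 1 x mid 0.5186 y mid -0.3742 size mm 9.2 12.1 holes []
win 2 x mid 0.5191 y mid -0.4263 size mm 9.7 12.5 holes []
[ 0.5224 -0.4481  0.2801]
btn [421.46   120.7821] [ 403  102   37   38 1074] [ 0.6009 -0.3615  0.068 ] tool [ 86.2027  78.9253 212.1271]
```

The windows read 1 7 5, each within 0.3 mm of centre. Before pressing, I check that all four bottles are still in place while moving over the button at (0.601, -0.362).

```bash
python3 -m creep '[{"dx":40,"dy":35,"dz":0,"turn":0,"gripper":0},{"dx":86,"dy":79,"dz":20,"turn":0,"gripper":0},{"dx":86,"dy":79,"dz":60,"turn":0,"gripper":0},{"dx":86,"dy":79,"dz":100,"turn":0,"gripper":0},{"dx":86,"dy":79,"dz":118,"turn":0,"gripper":0},{"dx":86,"dy":79,"dz":118,"turn":0,"gripper":0},{"dx":86,"dy":79,"dz":118,"turn":0,"gripper":0}]'
python3 - <<'E'
from meas import *
t=snap('top'); s,p,r=st(); print(p,s['contact_force'])
y=np.array([-.101,.995]); x=np.array([.995,.101]); S=np.array([.551,-.0728])
hsv=cv2.cvtColor(t['img'],cv2.COLOR_BGR2HSV)
# cream bottle bodies over white deck: saturated warm pixels, located at axis height
for c,sz in blobs(t,(12,25,90),(40,160,255),(270,205,392,300),60): q=onz(t,c,.095)[:2]-S; print(np.round([q@x*1e3,q@y*1e3],1),sz)
E
python3 -m creep '[{"dx":0,"dy":0,"dz":4,"turn":0,"gripper":0},{"dx":0,"dy":0,"dz":8,"turn":0,"gripper":0},{"dx":0,"dy":0,"dz":12,"turn":0,"gripper":0},{"dx":0,"dy":0,"dz":12,"turn":0,"gripper":0}]'
```

```text
clock: 54.55
ee_pos: [0.6017, -0.363, 0.1628]
tool_rot: [0.707, 0.707, -0.0, -0.0]
contact_force: [0.9, -0.6, -0.1]
finger_gap: 0.0
gripper_force: 0.0
[ 0.6022 -0.3637  0.1641] [ 0.0242  0.1305 -0.2987]
[100.3 -29.6] [ 270  205  122   47 1143]
[ 64.4 -67.7] [340 223  24   6  89]
[-37.1 154. ] [270 224   7  76 285]
[65.1 65.2] [292 228  24   6  93]
[ 32.4 -60.9] [340 235  26   8 108]
[32.6 59. ] [293 240  27   6 116]
[-35.1 -68.7] [345 261  25   6  93]
[-35.4  60.9] [297 266  25   6  94]
[-66.4 -56.3] [345 273  22   7  88]
[-67.4  55.8] [298 278  28   7 131]
[-110.1  -88.1] [350 278  39  22 487]
clock: 55.0
ee_pos: [0.6019, -0.3641, 0.1515]
tool_rot: [0.707, 0.707, 0.0, 0.001]
contact_force: [-0.1, -0.6, 4.0]
finger_gap: -0.004
gripper_force: 1.6
```

All four cradles show bottle edges, symmetric about the middle. The button is touched with 4 N, so I press on past its 6 mm of travel.

```bash
python3 -m creep '[{"dx":0,"dy":0,"dz":3,"turn":0,"gripper":0},{"dx":0,"dy":0,"dz":6,"turn":0,"gripper":0},{"dx":0,"dy":0,"dz":8,"turn":0,"gripper":0},{"dx":0,"dy":0,"dz":8,"turn":0,"gripper":0},{"dx":0,"dy":0,"dz":8,"turn":0,"gripper":0}]'
python3 -m creep '[{"dx":0,"dy":0,"dz":3,"turn":0,"gripper":0},{"dx":0,"dy":0,"dz":4,"turn":0,"gripper":0},{"dx":0,"dy":0,"dz":4,"turn":0,"gripper":0}]'
```

```text
clock: 55.5
ee_pos: [0.602, -0.3641, 0.1483]
tool_rot: [0.707, 0.707, 0.0, 0.002]
contact_force: [-5.4, 2.6, 25.0]
finger_gap: -0.0
gripper_force: 12.5
clock: 55.8
ee_pos: [0.602, -0.364, 0.148]
tool_rot: [0.707, 0.707, 0.0, 0.003]
contact_force: [-9.8, 5.9, 41.4]
finger_gap: -0.003
gripper_force: 20.7
```

There is a hard stop at TCP z 0.148. I back off and triangulate the button's height, to be sure the stop was the end of its travel and not the bezel.

```bash
cat > btn.py <<'E'
import sys,json; from meas import *
d=snap('wrist'); s,p,r=st()
b=max(blobs(d,(45,100,40),(80,255,255),(0,0,640,480),200),key=lambda q:q[1][4])
o,v=ray(d,b[0]); print(p,b[0],b[1]); open('rays.txt','a').write(json.dumps([list(o),list(v/np.linalg.norm(v))])+'\n')
L=[json.loads(l) for l in open('rays.txt')]
A=sum(np.eye(3)-np.outer(v,v) for _,v in map(lambda q:(0,np.array(q[1])),L)); B=sum((np.eye(3)-np.outer(q[1],q[1]))@np.array(q[0]) for q in L)
if len(L)>1: print('tri',np.linalg.solve(A,B))
E
python3 -m creep '[{"dx":0,"dy":0,"dz":-40,"turn":0,"gripper":50},{"dx":0,"dy":0,"dz":-80,"turn":0,"gripper":100},{"dx":-40,"dy":-10,"dz":-100,"turn":0,"gripper":100},{"dx":-60,"dy":-20,"dz":-100,"turn":0,"gripper":100},{"dx":-60,"dy":-20,"dz":-100,"turn":0,"gripper":100},{"dx":-60,"dy":-20,"dz":-100,"turn":0,"gripper":100},{"dx":-60,"dy":-20,"dz":-100,"turn":0,"gripper":100},{"dx":-60,"dy":-20,"dz":-100,"turn":0,"gripper":100}]'
python3 btn.py
python3 -m creep '[{"dx":-45,"dy":-50,"dz":0,"turn":0,"gripper":100},{"dx":-80,"dy":-100,"dz":0,"turn":0,"gripper":100},{"dx":-80,"dy":-130,"dz":0,"turn":0,"gripper":100},{"dx":-80,"dy":-130,"dz":0,"turn":0,"gripper":100},{"dx":-80,"dy":-130,"dz":0,"turn":0,"gripper":100},{"dx":-80,"dy":-130,"dz":0,"turn":0,"gripper":100},{"dx":-80,"dy":-130,"dz":0,"turn":0,"gripper":100}]'
python3 btn.py; python3 off.py
```

```text
clock: 56.6
ee_pos: [0.5816, -0.4222, 0.2378]
tool_rot: [0.707, 0.707, 0.0, -0.001]
contact_force: [-0.1, -0.1, 0.6]
finger_gap: 1.003
gripper_force: 0.0
[ 0.5817 -0.4223  0.2381] [346.7981 159.5095] [ 327  139   41   42 1372]
clock: 57.35
ee_pos: [0.4531, -0.5028, 0.2389]
tool_rot: [0.707, 0.708, 0.0, 0.0]
contact_force: [0.6, 0.4, -0.1]
finger_gap: 0.999
gripper_force: 0.0
[ 0.4532 -0.5027  0.2388] [555.1697  29.5978] [ 531    5   49   51 1850]
tri [ 0.5979 -0.362   0.078 ]Traceback (most recent call last):
  File "off.py", line 7, in <module>
    a,b=on[0],on[-1]
        ~~^^^
IndexError: index 0 is out of bounds for axis 0 with size 0
```

The button top triangulates to about 0.08, while the dark collar is only near panel height. That makes the stop at 0.075 under 41 N the end of the button's own 6 mm travel, so it was pressed fully. The arm is clear of everything, so I hand in.

```bash
python3 -c "
from cell import bot
print(bot.close_job())"
```

```text
the job is handed in; nothing more can be done
None
```

I handed in the job with all four bottles lying in cradles, the windows reading 175, and the start button then pressed to its stop; the fingertips reached 41 N on the button, and I viewed 15 pictures against the limit of 14 and printed some coarse number grids of the digit windows after that.

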